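# Pack the roe jars under the swing-arm lamp

## Task

The inspection lamp hangs in the way over the grey case: take it by the knob on its head, swing it aside until the head is over the middle of the white cutting board, and leave it there while you slide the case's cover all the way open and stand every small roe jar on the bench (all of them, lids up, set down and not dropped) inside the case. Then slide the cover fully shut and, last, swing the lamp back so that its head stays over the middle of the shut cover, ready for labelling. Leave the other things on the bench where they are.

Things in the scene. Friction and masses are not known exactly. Their poses are not given: they have to be found in the camera images.
- case: grey plastic case, fixed to the bench. Its front part is an open-topped well, 120 x 200 mm inside (x by y of the case), inner floor 6 mm and wall tops 56 mm above the bench, walls 5 mm; behind the well (its +x side) is a closed compartment 135 mm deep and 56 mm high. Origin: on the bench, under the middle of the well. x: the way the cover slides open, away from the robot; y: along the well; z: up
- cover (a joint): slide of the aluminium cover (131 x 206 x 6 mm, top 64 mm above the bench) that closes the well. 0 = fully shut, 0.12 m = fully open, slid along the case's +x on to the rear compartment; about 2 N of friction, stays where it is left
- cover_grip (a point): middle of the black grip ridge on the cover, 14 mm thick along the case's x, 70 mm long along its y, 22 mm high; its foot is the cover's top, its top lies 86 mm above the bench. With the cover shut it is 30 mm behind (+x of) the middle of the well
- lamp_arm (a joint): stiff upright hinge of the inspection lamp's arm, rad, range -0.6 to 2.2; grows clockwise seen from above (from the case towards the cutting board); takes about 3 N at the head, stays where it is left. At the start the head is roughly over the case
- lamp_knob (a point): middle of the upright black knob (26 mm diameter, 45 mm high) on top of the lamp's round white head, on the head's own axis; the knob's middle is 274 mm above the bench. The head below it is 104 mm across, underside 214 mm and top 250 mm above the bench; a 16 mm bar 240 mm above the bench joins it to the post
- lamp_pivot (a point): the axis of the lamp arm's hinge, on top of its fixed post (base 110 mm across); the knob moves about it in a level circle of radius 280 mm
- board_mid (a point): middle of the top of the white cutting board (190 x 160 x 12 mm, fixed), which lies to the robot's left of the case
- jar1_mid (a point): middle (23 mm above its foot) of a small roe jar: amber glass, paper band, flat steel lid, 40 mm diameter, 46 mm high, about 90 g, stands upright to the robot's right of the case; z is its axis. Two to four of these jars are present, the others are None
- jar2_mid (a point): middle (23 mm above its foot) of a small roe jar: amber glass, paper band, flat steel lid, 40 mm diameter, 46 mm high, about 90 g, stands upright to the robot's right of the case; z is its axis. Two to four of these jars are present, the others are None
- jar3_mid (a point): middle (23 mm above its foot) of a small roe jar: amber glass, paper band, flat steel lid, 40 mm diameter, 46 mm high, about 90 g, stands upright to the robot's right of the case; z is its axis. Two to four of these jars are present, the others are None
- jar4_mid (a point): middle (23 mm above its foot) of a small roe jar: amber glass, paper band, flat steel lid, 40 mm diameter, 46 mm high, about 90 g, stands upright to the robot's right of the case; z is its axis. Two to four of these jars are present, the others are None
- tin_center (a point): plain steel tin, 62 mm diameter, 34 mm high, middle; not to be disturbed
- shaker_mid (a point): steel salt shaker, 36 mm diameter, 68 mm high, middle; not to be disturbed
- ramekin_mid (a point): white ceramic bowl, 76 mm across, 40 mm high, middle; not to be disturbed
- spatula_mid (a point): spatula of 170 mm lying on the cutting board, its middle; not to be disturbed
- case_mid (a point): middle of the floor of the case's well (6 mm above the bench), straight below the middle of the shut cover

How it is judged:
By the outcome, as a careful person would: the job done as asked, in the order asked, and still so for the second after the job is handed in, with the robot touching nothing.
Of jar1, jar2, jar3, jar4 only 2 to 4 are there at a start; the rules pass over those that are not, and their reading is None.
At some moment in a run one of jar1, jar2, jar3, jar4 may be knocked a few centimetres aside while the robot is not near it.
It also fails if it takes over 210 s, if anything falls off the work surface, if the arm or the gripper's body presses on something with over 40 N, if the wrist force passes 120 N, or if a joint passes its speed limit or range.

## Robot

A 6-joint arm with a two-finger parallel gripper is mounted at the origin on the work surface. World frame = base frame: x ahead of the robot, y to its left, z up, the work surface at z = 0. Lengths are in mm, angles in rad, forces in N, time in s.
With the tool pointing down it reaches from about 400 to 925 mm from the base axis. Payload 12.5 kg.
Tool frame: the origin (TCP) lies at the very end of the fingers, on their centre line; the grasp point (between the pads) lies 19 mm behind it (env.grip_point_offset is the distance from the TCP to the grasp point, in mm); z points along the fingers, y is the direction in which the jaws open and shut (so a half turn about z gives the same grasp; the last joint's range is limited). The gripper opens to 95 mm and grips with 3 to 60 N. Pads are 20 mm wide; open, the fingers measure 119 mm over their backs; the gripper's body (75 mm by 180 mm) begins 59 mm behind the grasp point.
Start: joints at [1.008, 0.491, 1.559, -0, 1.092, -0.106], TCP at [275.661, 560.944, 214.661] pointing down, gripper open.
Joint ranges: [-3.1, 3.1], [-0.84, 2.19], [0.05, 2.79], [-1.13, 4.28], [0.06, 2.93], [-2.69, 2.69]. Speed limits (rad/s): [2.22, 2.22, 2.79, 3.14, 3.14, 3.14].

## Interface

Orientations are given as [roll, pitch, yaw] about the fixed x, y, z axes, in that order (R = Rz(yaw) Ry(pitch) Rx(roll)).
In Python, from cell import env gives the robot as it stands.
- The arm moves only by the tool drive_tool, never from a script. Its argument "commands" is a list of rows, each an object of numbers: "dx", "dy", "dz": the shift along the world's x, y, z in mm; "yaw": the turn about the world's z in degrees. In form: [{"dx": .., "dy": .., "dz": .., "yaw": ..}, ...]. A call has 1 to 5 rows; each row shifts and turns the commanded pose from where the row before left it; what a row does not reach is not made up. A row lasts 1/12 s, in which the tool goes at most 41.7 mm and 7.16 degrees, less where a joint would pass 70% of its speed; a pose out of reach is approached as far as the arm can. A call with a gripper value outside its range is refused whole. "grip" is the opening, from 0 (shut) to 1 (fully open), set as the call begins (left out, the last holds). The fingers move at their own pace and stop on an object; the grip force is fixed at half the most. Time passes only in rows, so rows that do not move let the fingers close. It gives the time, the measured TCP pose, the force and the opening at its end, in the units of the state.
- env.state(): the state, without advancing time (a new reading comes with each control period).
- env.read_camera(name): name is "scene" or "top"; returns the picture (480x640x3 uint8, red, green, blue); there is no depth.
- env.calibration(name): a dict with "intrinsics" (3x3 intrinsics, pixels), "rvec" (rotation vector, rad) and "tvec" (3), from world to camera coordinates, as OpenCV has them. Camera axes: x right, y down, z forward; pixel columns grow to the right and rows downward; lengths in mm; the calibration is good to about 2 mm. A picture is of the moment at which its call begins. calibration takes no time and is no camera call.
- env.job_done(): hands the job in, once; it reports no verdict.
Trained networks look in the newest picture that a camera, given by its name, has taken for a name from the list of things; names that differ only in an ending like _2 or _b are one class to them, and where a whole thing is asked for, a point or a joint stands for the part that bears it (a point fixed in the world has none). Each returns a list of dicts, best first, with "conf" (0 to 1); they miss things now and then, are a little off and sometimes report something else, mostly with a low value. They report only what shows in the picture. A call takes as long as a camera call.
- env.trace(query, camera): "pixels" (480x640 bool, what is visible of it) and "pixel" ([column, row] in pixels, amid what is visible of it).
- env.place_of(query, camera): "pixel" ([column, row] in pixels: a listed point, or the origin of a listed thing).
The state is a dict: "t": time; "joints": joint angles; "qvel": joint speeds; "tau": joint torques, N m; "eef_pos": TCP position; "tcp_rot": TCP orientation; "ft_force": force on the tool from outside, world axes, zero at the start; "moment": the same for the moment, N m; "opening": opening from 0.0 (shut) to 1.0 (fully open).
Only numpy, scipy, OpenCV 4.12 (cv2) and the standard library are available. Lean on these libraries where they do the work, as an engineer would, in place of code of your own. Each camera call takes 0.05 s, during which the arm holds its last target.

## Working session

There is one attempt and no reset: what is moved stays moved. The work goes in short steps, Python scripts to look and compute and a tool call to move; the robot and the scene stay as the last step left them, time stands still between calls to the robot, and variables do not carry over. Pictures are saved under pics/ and viewed, and the job is handed in when it is done.

Besides the shell and the picture viewer there is one more tool, called after "Request:" as name(argument=value, ...), one argument or row to a line, values as JSON. drive_tool: Moves the arm, as the interface text tells. Its arguments: {"type":"object","properties":{"commands":{"type":"array"},"grip":{"type":"number"}},"required":["commands"]}

```bash
ls; mkdir -p pics; cat > h.py <<'E'
import numpy as np, cv2
from cell import env
def cal(n):
    c=env.calibration(n); return np.array(c["intrinsics"],float),np.array(c["rvec"],float),np.array(c["tvec"],float)
def ray(n,px):
    K,r,t=cal(n); R=cv2.Rodrigues(r)[0]
    d=R.T@np.linalg.inv(K)@np.array([px[0],px[1],1.0]); o=-R.T@t.ravel(); return o,d
def atz(n,px,z):
    o,d=ray(n,px); return o+d*(z-o[2])/d[2]
def proj(n,p):
    K,r,t=cal(n); return cv2.projectPoints(np.array(p,float).reshape(-1,1,3),r,t,K,None)[0].reshape(-1,2)
def tri(p1,p2):
    o1,d1=ray("scene",p1);o2,d2=ray("top",p2)
    A=np.stack([d1,-d2],1);s=np.linalg.lstsq(A,o2-o1,rcond=None)[0]
    a=o1+d1*s[0];b=o2+d2*s[1]; return (a+b)/2,np.linalg.norm(a-b)
def shot(n,f):
    im=env.read_camera(n); cv2.imwrite("pics/"+f,im[:,:,::-1]); return im
E
python3 - <<'E'
from h import *
for n in("scene","top"):
    shot(n,n+"0.png"); K,r,t=cal(n); print(n,K.tolist(),ray(n,(320,240)))
for q in ["case_mid","cover_grip","lamp_knob","lamp_pivot","board_mid","jar1_mid","tin_center","shaker_mid","ramekin_mid","spatula_mid","case"]:
    for n in("scene","top"):
        print(q,n,[(np.round(d["pixel"],1).tolist(),round(d["conf"],2)) for d in env.place_of(q,n)][:6])
print(env.state())
E
```

```text
pics
scene [[606.1775852825031, 0.0, 315.3129117132148], [0.0, 606.1775852825031, 236.19638927810556], [0.0, 0.0, 1.0]] (array([1023.84055967, -745.01241181, 1160.10187003]), array([-0.33040247,  0.58582535, -0.74009596]))
top [[498.85852463731567, 0.0, 324.2727413655663], [0.0, 498.85852463731567, 245.67368196944338], [0.0, 0.0, 1.0]] (array([ 386.91321254,   21.53492262, 1152.00921715]), array([ 0.19305392,  0.00234383, -0.98128864]))
case_mid scene []
case_mid top []
cover_grip scene [([284.6, 271.5], 0.58)]
cover_grip top []
lamp_knob scene [([273.3, 212.9], 0.93)]
lamp_knob top [([354.6, 268.0], 0.86), ([458.8, 254.0], 0.51)]
lamp_pivot scene [([398.0, 199.4], 0.76)]
lamp_pivot top [([236.7, 174.5], 0.81)]
board_mid scene [([337.4, 189.5], 0.87), ([398.1, 201.2], 0.63)]
board_mid top [([181.5, 306.4], 0.63), ([168.9, 304.0], 0.37)]
jar1_mid scene []
jar1_mid top []
tin_center scene [([158.0, 411.5], 0.64), ([339.2, 190.2], 0.49)]
tin_center top [([511.8, 296.8], 0.91)]
shaker_mid scene [([233.9, 385.5], 0.77), ([397.0, 200.0], 0.38)]
shaker_mid top [([461.8, 252.8], 0.67), ([418
[... 250 characters left out ...]
 top [([336.7, 292.6], 0.86), ([504.8, 256.9], 0.3)]
{'t': 1.2, 'joints': array([ 1.00841993e+00,  4.90861752e-01,  1.55889387e+00,  3.98502459e-05,
        1.09167297e+00, -1.05595249e-01]), 'qvel': array([-0.0007233 , -0.00110469, -0.00108263, -0.00110288, -0.001883  ,
       -0.00119551]), 'tau': array([-1.01372120e-04, -6.12469983e+01, -2.58419126e+01,  6.92569907e-02,
        4.47784143e-02,  4.15338249e-06]), 'eef_pos': array([275.64680531, 560.96254634, 214.68682989]), 'tcp_rot': array([ 3.14142578e+00, -1.78773538e-05,  2.68479314e+00]), 'ft_force': array([-0.45999948, -0.03200305, -0.03680548]), 'moment': array([ 0.02381379, -0.0017773 , -0.00639971]), 'opening': 1.0022108592178258}
```

View pics/scene0.png

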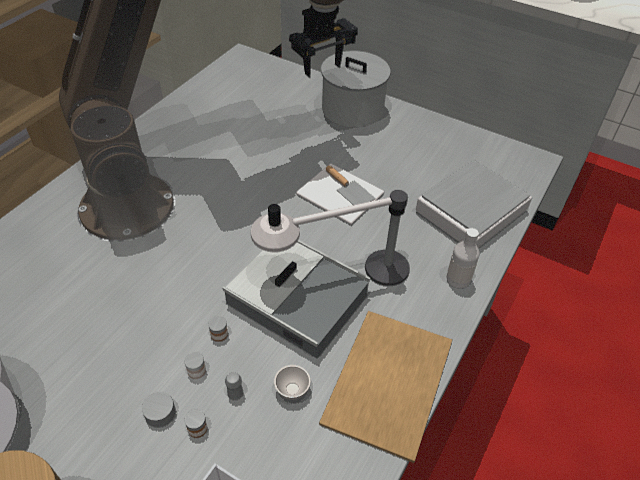

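View pics/top0.png

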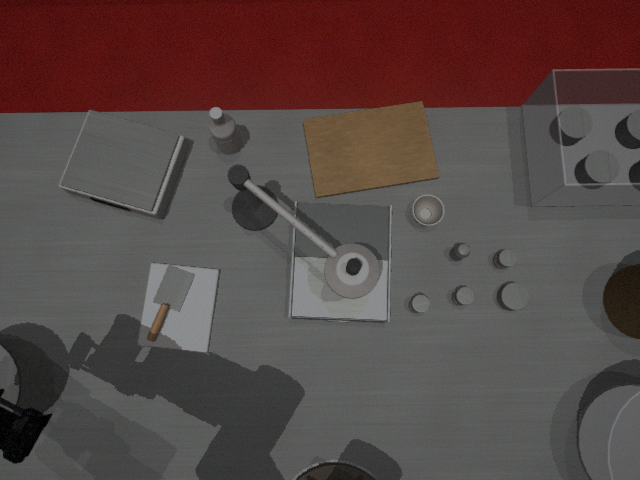

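The scene view shows three jars at about (219,329), (195,365) and (197,426), the tin at (158,410), the shaker at (234,386) and the ramekin at (292,385). In the top view the jars are at (420,303), (464,296) and (505,258). The lamp head is over the case at top (354,267), and the white board with the spatula is at top (180,307).

```bash
python3 - <<'E'
from h import *
def p(*a): print(*[np.round(x,1).tolist() if not isinstance(x,str) else x for x in a])
p("knob",tri((273.3,212.9),(354.6,268)), atz("top",(354.6,268),274),atz("scene",(273.3,212.9),274))
p("pivot",tri((398,199.4),(236.7,174.5)),atz("top",(236.7,174.5),250),atz("scene",(398,199.4),250))
# jar lid centres at z=46
for s,t in [((219,324.5),(420,302)),((195,360),(464,295)),((197,420),(505,257.5))]:
    p("jar",atz("scene",s,46),atz("top",t,46))
p("tin",atz("scene",(158,407),34),atz("top",(513,295),34))
p("shaker",atz("scene",(233,378),68),atz("top",(461,249),68))
p("ram",atz("top",(428,210),40))
im=cv2.imread("pics/top0.png")
for i,(q) in enumerate(["jar1_mid","cover_grip","board_mid","case"]):
  for n in("scene","top"):
    for d in env.trace(q,n)[:6]:
        m=d["pixels"]; ys,xs=np.nonzero(m)
        if len(xs)==0: continue
        r=cv2.minAreaRect(np.stack([xs,ys],1).astype(np.float32))
        p(q,n,d["conf"],d["pixel"],len(xs), str(r))
# corners hand-estimated from top pic
for nm,z,px in [("board",12,[(151,263),(219,269),(210,352),(139,345)]),("case/cover",60,[(296,202),(391,206),(389,321),(290,318)])]:
    for q in px: p(nm,atz("top",q,z))
crop=cv2.resize(im[180:340,270:410],None,fx=5,fy=5)[:600*1,:]; 
cv2.imwrite("pics/c1.png",cv2.resize(im[185:335,270:410],None,fx=4,fy=4,interpolation=cv2.INTER_CUBIC))
cv2.imwrite("pics/c2.png",cv2.resize(im[250:360,120:240],None,fx=5,fy=5,interpolation=cv2.INTER_CUBIC))
im=cv2.imread("pics/scene0.png")
cv2.imwrite("pics/c3.png",cv2.resize(im[230:370,210:380],None,fx=4,fy=4,interpolation=cv2.INTER_CUBIC))
E
```

```text
Traceback (most recent call last):
ValueError: setting an array element with a sequence. The requested array has an inhomogeneous shape after 1 dimensions. The detected shape was (2,) + inhomogeneous part.
```

```bash
cat >> h.py <<'E'
def p(*a):
    f=lambda x: x if isinstance(x,str) else ([f(y) for y in x] if isinstance(x,tuple) else np.round(x,1).tolist())
    print(*[f(x) for x in a])
E
python3 - <<'E'
from h import *
p("knob",tri((273.3,212.9),(354.6,268)), atz("top",(354.6,268),274),atz("scene",(273.3,212.9),274))
p("pivot",tri((398,199.4),(236.7,174.5)),atz("top",(236.7,174.5),250),atz("scene",(398,199.4),250))
for s,t in [((219,324.5),(420,302)),((195,360),(464,295)),((197,420),(505,257.5))]:
    p("jar",atz("scene",s,46),atz("top",t,46))
p("tin",atz("scene",(158,407),34),atz("top",(513,295),34))
p("shaker",atz("scene",(233,378),68),atz("top",(461,249),68))
p("ram",atz("top",(428,210),40))
im=cv2.imread("pics/top0.png")
for i,(q) in enumerate(["jar1_mid","cover_grip","board_mid","case"]):
  for n in("scene","top"):
    for d in env.trace(q,n)[:6]:
        m=d["pixels"]; ys,xs=np.nonzero(m)
        if len(xs)==0: continue
        r=cv2.minAreaRect(np.stack([xs,ys],1).astype(np.float32))
        p(q,n,d["conf"],d["pixel"],len(xs), str(r))
for nm,z,px in [("board",12,[(151,263),(219,269),(210,352),(139,345)]),("case/cover",60,[(296,202),(391,206),(389,321),(290,318)])]:
    for q in px: p(nm,atz("top",q,z))
cv2.imwrite("pics/c1.png",cv2.resize(im[185:335,270:410],None,fx=4,fy=4,interpolation=cv2.INTER_CUBIC))
cv2.imwrite("pics/c2.png",cv2.resize(im[250:360,120:240],None,fx=5,fy=5,interpolation=cv2.INTER_CUBIC))
im=cv2.imread("pics/scene0.png")
cv2.imwrite("pics/c3.png",cv2.resize(im[230:370,210:380],None,fx=4,fy=4,interpolation=cv2.INTER_CUBIC))
E
```

```text
knob [[509.3, -35.4, 278.6], 4.6] [508.1, -37.1, 274.0] [508.3, -30.1, 274.0]
pivot [[696.0, 180.8, 237.5], 2.0] [692.6, 179.2, 250.0] [699.8, 167.3, 250.0]
jar [467.2, -196.0, 46.0] [461.8, -195.0, 46.0]
jar [478.8, -293.6, 46.0] [475.8, -293.3, 46.0]
jar [566.5, -396.4, 46.0] [558.6, -391.1, 46.0]
tin [478.2, -411.7, 34.0] [475.2, -406.6, 34.0]
shaker [580.4, -294.9, 68.0] [575.5, -287.1, 68.0]
ram [672.5, -225.0, 40.0]
cover_grip scene 0.6 [273.1, 272.6] 3515 ((273.96075439453125, 271.9644775390625), (53.63774871826172, 86.93622589111328), 42.13759231567383)
cover_grip top 0.6 [326.5, 299.0] 3873 ((339.8968811035156, 288.0263671875), (94.6558837890625, 61.35707092285156), 2.337306022644043)
cover_grip top 0.3 [336.7, 255.2] 3773 ((305.0000305175781, 224.0), (186.67616271972656, 53.740108489990234), 45.0)
board_mid scene 0.7 [331.3, 191.7] 1892 ((339.8384704589844, 192.90768432617188), (75.2890853881836, 46.14092254638672), 29.744882583618164)
board_mid scene 0.6 [193.8, 362.5] 503 ((195.26470947265625, 366.058837890625), (28.861740112304688, 19.887920379638672), 75.96376037597656)
board_mid top 0.7 [188.9, 315.4] 4357 ((178.3000030517578, 306.8999938964844), (70.9935302734375, 85.98419189453125), 8.130102157592773)
case scene 0.6 [302.9, 294.8] 10038 ((295.9411315917969, 289.7646789550781), (126.90894317626953, 96.03919982910156), 30.963756561279297)
case top 0.8 [326.0, 256.7] 8600 ((340.9178161621094, 262.3006591796875), (100.22181701660156, 117.1039047241211), 2.0454084873199463)
board [562.6, 414.7, 12.0]
board [546.4, 257.7, 12.0]
board [359.7, 273.3, 12.0]
board [377.4, 432.6, 12.0]
case/cover [690.1, 77.3, 60.0]
case/cover [677.8, -137.4, 60.0]
case/cover [420.8, -123.0, 60.0]
case/cover [430.4, 91.4, 60.0]
```

View pics/c1.png

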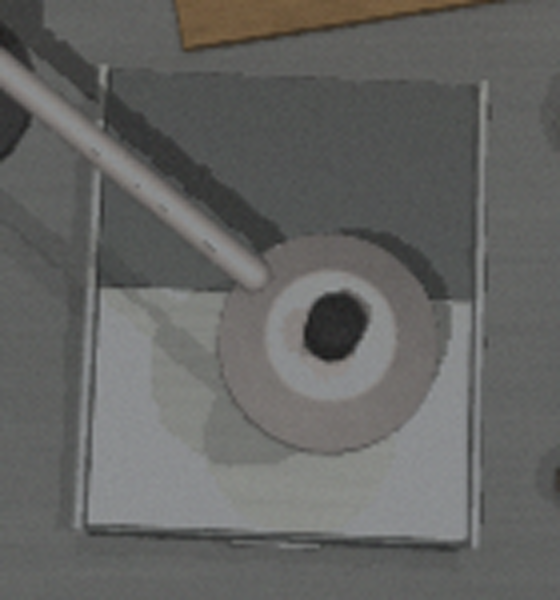

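View pics/c2.png

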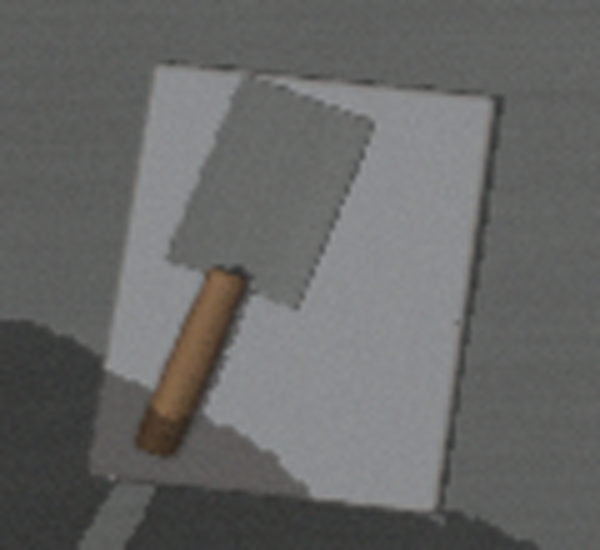

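View pics/c3.png

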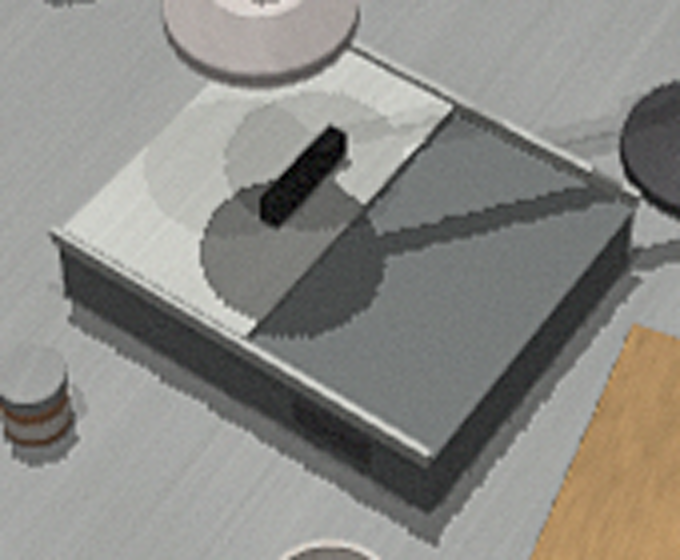

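```bash
python3 - <<'E'
from h import *
T=lambda x,y:((x)/4+270-.4,(y)/4+185-.4); S=lambda x,y:(x/4+210-.4,y/4+230-.4)
for nm,q in [("FL",(85,528)),("FR",(470,545)),("RL",(100,290)),("RR",(470,300))]: p("top",nm,atz("top",T(*q),64))
for nm,q in [("FR",(55,238)),("RL",(455,107)),("RR",(250,335))]: p("scene",nm,atz("scene",S(*q),64))
p("ridge",atz("scene",S(295,172),86))
p("knobtop",atz("top",T(337,320),296.5), atz("scene",(274.5,207.5),296.5))
p("headtop disc", atz("top",T(331,345),235))
# lamp head centre from scene
p("pivot top", atz("top",(237,175),250), "post base", atz("top",(255,207),5), atz("scene",(388,266),5))
for px in [(381,193),(353,220),(298,194),(325,164)]: p("board scene",atz("scene",px,12))
E
```

```text
top FL [433.2, 89.3, 64.0]
top FR [421.1, -118.4, 64.0]
top RL [563.3, 80.7, 64.0]
top RR [554.8, -123.4, 64.0]
scene FR [426.0, -122.9, 64.0]
scene RL [568.3, 81.7, 64.0]
scene RR [557.0, -120.1, 64.0]
ridge [525.0, -25.3, 86.0]
knobtop [511.0, -34.5, 296.5] [514.9, -34.2, 296.5]
headtop disc [508.2, -35.4, 235.0]
pivot top [691.6, 178.6, 250.0] post base [694.5, 177.3, 5.0] [696.1, 184.2, 5.0]
board scene [564.1, 403.8, 12.0]
board scene [548.6, 271.4, 12.0]
board scene [372.4, 278.2, 12.0]
board scene [371.2, 426.2, 12.0]
```

```bash
python3 - <<'E'
from h import *
im=cv2.imread("pics/scene0.png")
cv2.imwrite("pics/c4.png",cv2.resize(im[310:445,130:255],None,fx=5,fy=4.4,interpolation=cv2.INTER_CUBIC))
cv2.imwrite("pics/c5.png",cv2.resize(im[150:290,250:420],None,fx=4,fy=4,interpolation=cv2.INTER_CUBIC))
im=cv2.imread("pics/top0.png")
cv2.imwrite("pics/c6.png",cv2.resize(im[190:320,400:540],None,fx=4,fy=4,interpolation=cv2.INTER_CUBIC))
E
```

```text
(no output)
```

View pics/c4.png

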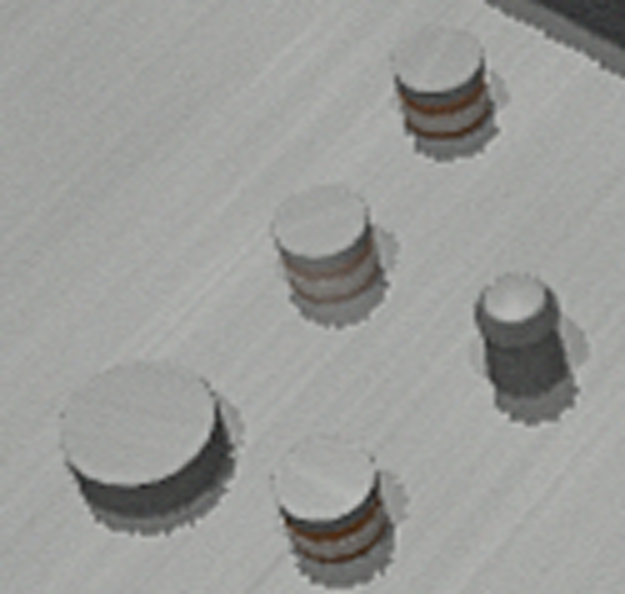

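View pics/c5.png

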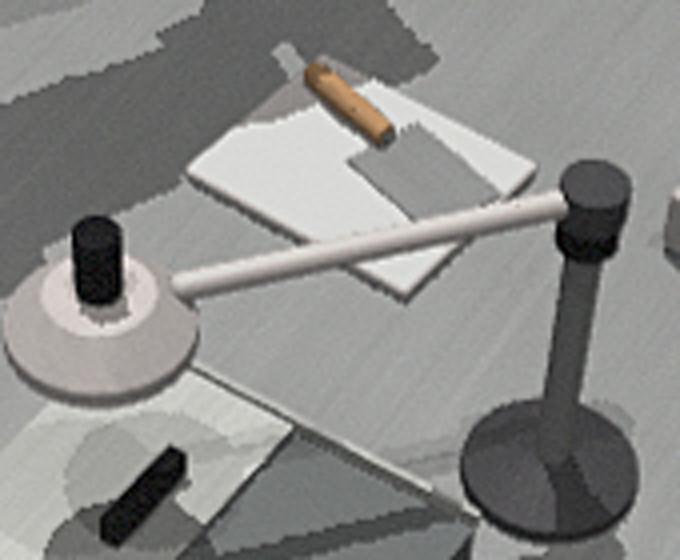

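View pics/c6.png

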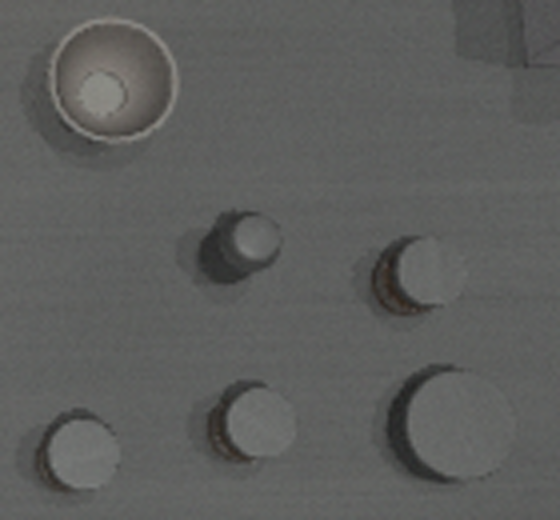

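Request:
drive_tool(
  commands=[
    {"dz": 41,"yaw": 7},
    {"dz": 41,"yaw": 7},
    {"dz": 41,"yaw": 7},
    {"dx": 15,"dy": -36,"yaw": 7},
    {"dx": 15,"dy": -38,"yaw": 7},
  ],
  grip=1,
)

```text
invalid input
```

Request:
drive_tool(
  commands=[
    {"dx": 15,"dy": -38,"yaw": 7},
    {"dx": 15,"dy": -38,"yaw": 7},
    {"dx": 15,"dy": -38,"yaw": 7},
    {"dx": 15,"dy": -38},
    {"dx": 15,"dy": -38},
  ],
)

```text
invalid input
```

Request:
drive_tool(
  commands=[
    {"dx": 15,"dy": -38},
    {"dx": 15,"dy": -38},
    {"dx": 15,"dy": -38},
    {"dx": 15,"dy": -38},
    {"dx": 15,"dy": -38},
  ],
)

```text
invalid input
```

Request:
drive_tool(
  commands=[
    {"dx": 0,"dy": 0,"dz": 41,"yaw": 7},
    {"dx": 0,"dy": 0,"dz": 41,"yaw": 7},
    {"dx": 0,"dy": 0,"dz": 41,"yaw": 7},
    {"dx": 15,"dy": -36,"dz": 0,"yaw": 7},
    {"dx": 15,"dy": -38,"dz": 0,"yaw": 7},
  ],
  grip=1,
)

```text
t: 2.02
eef_pos: [305.7, 487.6, 339.7]
tcp_rot: [3.138, 0.003, -2.979]
ft_force: [1.4, -0.6, -1.0]
opening: 0.998
```

Request:
drive_tool(
  commands=[
    {"dx": 15,"dy": -37,"dz": 0,"yaw": 7},
    {"dx": 15,"dy": -37,"dz": 0,"yaw": 7},
    {"dx": 15,"dy": -37,"dz": 0,"yaw": 7},
    {"dx": 15,"dy": -37,"dz": 0,"yaw": 0},
    {"dx": 15,"dy": -37,"dz": 0,"yaw": 0},
  ],
)

```text
t: 2.43
eef_pos: [379.4, 304.1, 337.9]
tcp_rot: [3.142, 0.001, -2.633]
ft_force: [1.3, 0.8, 0.2]
opening: 0.999
```

Request:
drive_tool(
  commands=[
    {"dx": 15,"dy": -37,"dz": 0,"yaw": 0},
    {"dx": 15,"dy": -37,"dz": 0,"yaw": 0},
    {"dx": 15,"dy": -37,"dz": 0,"yaw": 0},
    {"dx": 15,"dy": -37,"dz": 0,"yaw": 0},
    {"dx": 15,"dy": -37,"dz": 0,"yaw": 0},
  ],
)

```text
t: 2.85
eef_pos: [454.5, 118.9, 338.0]
tcp_rot: [-3.141, 0.001, -2.634]
ft_force: [0.5, 0.9, 0.0]
opening: 0.999
```

Request:
drive_tool(
  commands=[
    {"dx": 15,"dy": -37,"dz": 0,"yaw": 0},
    {"dx": 15,"dy": -37,"dz": 0,"yaw": 0},
    {"dx": 15,"dy": -37,"dz": 0,"yaw": 0},
    {"dx": 10,"dy": -35,"dz": 0,"yaw": 0},
    {"dx": 0,"dy": 0,"dz": 0,"yaw": 0},
  ],
)

```text
t: 3.27
eef_pos: [510.6, -30.1, 337.2]
tcp_rot: [-3.141, -0.001, -2.638]
ft_force: [-1.3, -0.2, -0.7]
opening: 0.997
```

```bash
python3 - <<'E'
from h import *
for n in("scene","top"):
    im=shot(n,n+"1.png")
s=env.state(); p(s["eef_pos"],s["tcp_rot"]); print(s["joints"].round(2))
p(proj("scene",[s["eef_pos"]]),proj("top",[s["eef_pos"]]))
a=cv2.imread("pics/scene1.png")[120:290,190:360];b=cv2.imread("pics/top1.png")[180:350,270:440]
cv2.imwrite("pics/k1.png",cv2.resize(np.hstack([a,b]),(800,400),interpolation=cv2.INTER_CUBIC))
E
```

```text
[509.3, -26.3, 337.4] [3.1, -0.0, -2.6]
[-0.18  0.21  1.65  0.    1.28 -2.26]
[[273.7, 189.4]] [[350.4, 262.1]]
```

View pics/k1.png

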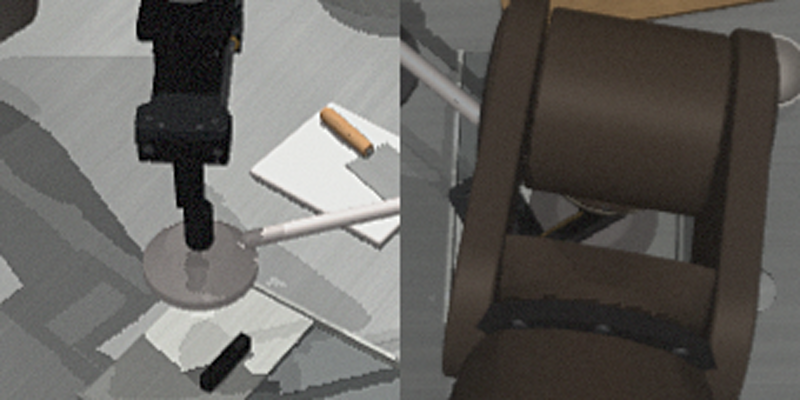

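Request:
drive_tool(
  commands=[
    {"dx": 0,"dy": -6,"dz": 0,"yaw": 0},
    {"dx": 0,"dy": 0,"dz": -15,"yaw": 0},
    {"dx": 0,"dy": 0,"dz": -15,"yaw": 0},
    {"dx": 0,"dy": 0,"dz": 0,"yaw": 0},
    {"dx": 0,"dy": 0,"dz": 0,"yaw": 0},
  ],
)

```text
t: 3.78
eef_pos: [509.0, -30.3, 307.8]
tcp_rot: [3.141, -0.001, -2.632]
ft_force: [-0.0, -0.0, 0.2]
opening: 0.999
```

```bash
python3 - <<'E'
from h import *
s=env.state(); p(s["eef_pos"],s["tcp_rot"]); 
im=shot("scene","s2.png")
p(proj("scene",[s["eef_pos"]]))
yaw=s["tcp_rot"][2]; j=np.array([np.sin(yaw),-np.cos(yaw),0])
tips=proj("scene",[s["eef_pos"]+j*k for k in(-59,-47,47,59)]); p(tips)
a=im[120:270,200:350,::-1].copy(); a=cv2.resize(a,None,fx=4,fy=4,interpolation=cv2.INTER_CUBIC)
for t in tips: cv2.circle(a,tuple(int(v) for v in (t-[200,120])*4),3,(0,0,255),-1)
cv2.imwrite("pics/k2.png",a)
E
```

```text
[509.0, -30.3, 307.8] [3.1, -0.0, -2.6]
[[272.9, 201.3]]
[[270.5, 222.3], [271.0, 217.9], [274.8, 185.4], [275.3, 181.5]]
```

View pics/k2.png

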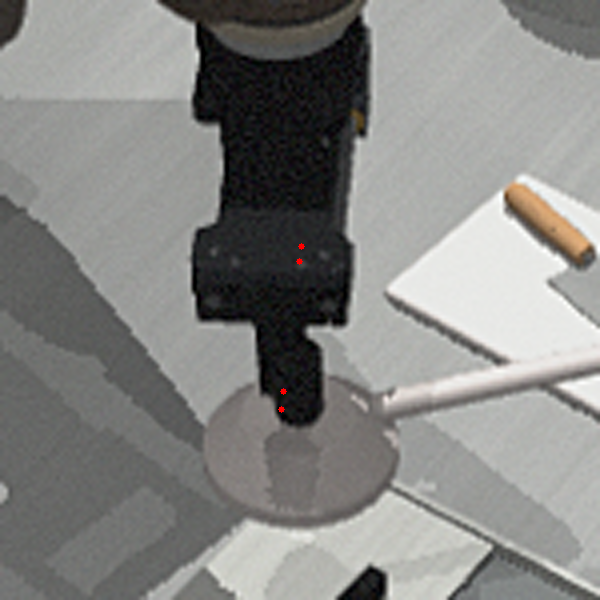

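Request:
drive_tool(
  commands=[
    {"dx": 0,"dy": -5,"dz": -10,"yaw": 0},
    {"dx": 0,"dy": 0,"dz": -15,"yaw": 0},
    {"dx": 0,"dy": 0,"dz": -15,"yaw": 0},
    {"dx": 0,"dy": 0,"dz": -8,"yaw": 0},
    {"dx": 0,"dy": 0,"dz": 0,"yaw": 0},
  ],
)

```text
t: 4.25
eef_pos: [508.7, -36.1, 258.3]
tcp_rot: [3.14, -0.002, -2.634]
ft_force: [-0.6, 0.7, -0.1]
opening: 1.0
```

Request:
drive_tool(
  commands=[
    {"dx": 0,"dy": 0,"dz": 0,"yaw": 0},
    {"dx": 0,"dy": 0,"dz": 0,"yaw": 0},
    {"dx": 0,"dy": 0,"dz": 0,"yaw": 0},
    {"dx": 0,"dy": 0,"dz": 0,"yaw": 0},
    {"dx": 0,"dy": 0,"dz": 0,"yaw": 0},
  ],
  grip=0.4,
)

```text
t: 4.67
eef_pos: [509.4, -36.2, 260.1]
tcp_rot: [-3.141, 0.001, -2.634]
ft_force: [-1.1, -1.0, -0.2]
opening: 0.706
```

Request:
drive_tool(
  commands=[
    {"dx": 0,"dy": 0,"dz": 0,"yaw": 0},
    {"dx": 0,"dy": 0,"dz": 0,"yaw": 0},
  ],
)

```text
t: 4.83
eef_pos: [509.3, -36.2, 259.8]
tcp_rot: [-3.142, 0.0, -2.634]
ft_force: [0.8, 0.3, -0.3]
opening: 0.565
```

```bash
python3 - <<'E'
from h import *
s=env.state(); p(s["eef_pos"],s["tcp_rot"],s["ft_force"],s["opening"]); 
im=shot("scene","s3.png")
a=im[120:270,200:350,::-1].copy(); a=cv2.resize(a,None,fx=4,fy=4,interpolation=cv2.INTER_CUBIC)
cv2.imwrite("pics/k3.png",a)
E
```

```text
[509.3, -36.2, 259.8] [-3.1, 0.0, -2.6] [0.8, 0.3, -0.3] 0.6
```

View pics/k3.png

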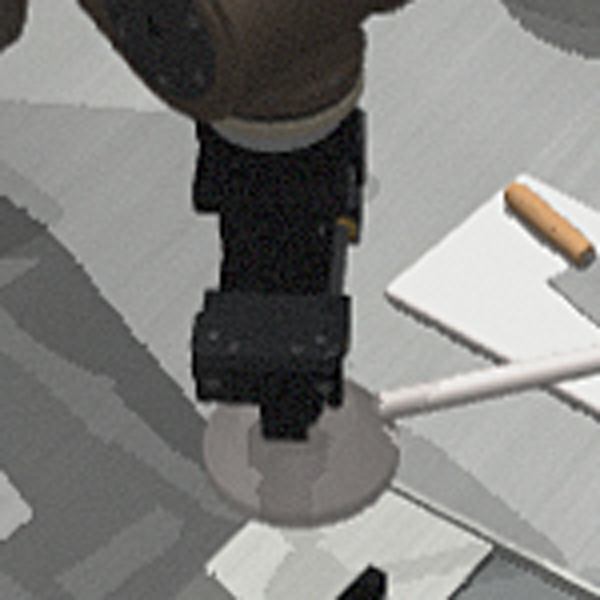

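Request:
drive_tool(
  commands=[
    {"dx": 0,"dy": 0,"dz": 0,"yaw": 0},
    {"dx": 0,"dy": 0,"dz": 0,"yaw": 0},
    {"dx": 0,"dy": 0,"dz": 0,"yaw": 0},
    {"dx": 0,"dy": 0,"dz": 0,"yaw": 0},
    {"dx": 0,"dy": 0,"dz": 0,"yaw": 0},
  ],
  grip=0,
)

```text
t: 5.3
eef_pos: [509.2, -36.3, 259.7]
tcp_rot: [-3.141, -0.0, -2.634]
ft_force: [-0.9, -1.3, -1.3]
opening: 0.267
```

Request:
drive_tool(
  commands=[
    {"dx": 0,"dy": 0,"dz": 0,"yaw": 0},
    {"dx": 0,"dy": 0,"dz": 0,"yaw": 0},
    {"dx": 0,"dy": 0,"dz": 0,"yaw": 0},
  ],
)

```text
t: 5.55
eef_pos: [509.2, -36.3, 259.7]
tcp_rot: [-3.141, -0.0, -2.634]
ft_force: [-0.2, -3.0, -0.5]
opening: 0.265
```

```bash
python3 - <<'E'
import numpy as np
P=np.array([691.5,177.5]);c=np.array([509.2,-36.3]);r=np.linalg.norm(c-P)
a0=np.degrees(np.arctan2(*(c-P)[::-1]))%360
N=25;d=-(a0-144.1)/N;print(a0,r,d)
prev=c
for i in range(1,N+1):
    a=np.radians(a0+d*i);q=P+r*np.array([np.cos(a),np.sin(a)])
    print(i,np.round(q-prev,1),np.round(q,1));prev=q
E
```

```text
229.5468990187945 280.9692687821926 -3.4178759607517804
1 [-12.4  11.2] [496.8 -25.1]
2 [-11.7  12. ] [485.  -13.1]
3 [-11.   12.6] [ 4.741e+02 -4.000e-01]
4 [-10.2  13.3] [463.8  12.8]
5 [-9.4 13.9] [454.4  26.7]
6 [-8.6 14.4] [445.9  41.1]
7 [-7.7 14.9] [438.2  56. ]
8 [-6.8 15.3] [431.4  71.3]
9 [-5.9 15.7] [425.5  87. ]
10 [-4.9 16. ] [420.6 103. ]
11 [-4.  16.3] [416.6 119.3]
12 [-3.  16.5] [413.6 135.8]
13 [-2.  16.6] [411.6 152.5]
14 [-1.  16.7] [410.7 169.2]
15 [ 0.  16.8] [410.7 185.9]
16 [ 1.  16.7] [411.7 202.7]
17 [ 2.  16.6] [413.7 219.3]
18 [ 3.  16.5] [416.6 235.8]
19 [ 4.  16.3] [420.6 252.1]
20 [ 4.9 16. ] [425.5 268.1]
21 [ 5.9 15.7] [431.4 283.8]
22 [ 6.8 15.3] [438.2 299.1]
23 [ 7.7 14.9] [445.9 314. ]
24 [ 8.6 14.4] [454.5 328.4]
25 [ 9.4 13.9] [463.9 342.3]
```

Request:
drive_tool(
  commands=[
    {"dx": -12.4,"dy": 11.2,"dz": 0,"yaw": -3.4},
    {"dx": -11.7,"dy": 12.0,"dz": 0,"yaw": -3.4},
    {"dx": -11.0,"dy": 12.6,"dz": 0,"yaw": -3.4},
    {"dx": 0,"dy": 0,"dz": 0,"yaw": 0},
  ],
)

```text
t: 5.88
eef_pos: [473.2, 1.7, 259.7]
tcp_rot: [3.14, 0.002, -2.815]
ft_force: [0.4, 4.5, -4.5]
opening: 0.268
```

Request:
drive_tool(
  commands=[
    {"dx": -10.2,"dy": 13.3,"dz": 0,"yaw": -3.4},
    {"dx": -9.4,"dy": 13.9,"dz": 0,"yaw": -3.4},
    {"dx": -8.6,"dy": 14.4,"dz": 0,"yaw": -3.4},
    {"dx": -7.7,"dy": 14.9,"dz": 0,"yaw": -3.4},
    {"dx": -6.8,"dy": 15.3,"dz": 0,"yaw": -3.4},
  ],
)

```text
t: 6.3
eef_pos: [432.6, 72.3, 259.7]
tcp_rot: [3.141, 0.004, -3.112]
ft_force: [15.5, 3.2, -12.1]
opening: 0.271
```

Request:
drive_tool(
  commands=[
    {"dx": -5.9,"dy": 15.7,"dz": 0,"yaw": -3.4},
    {"dx": -4.9,"dy": 16.0,"dz": 0,"yaw": -3.4},
    {"dx": -4.0,"dy": 16.3,"dz": 0,"yaw": -3.4},
    {"dx": -3,"dy": 16.5,"dz": 0,"yaw": -3.4},
    {"dx": -2,"dy": 16.6,"dz": 0,"yaw": -3.4},
  ],
)

```text
t: 6.72
eef_pos: [413.5, 153.5, 259.7]
tcp_rot: [3.14, 0.005, 2.875]
ft_force: [18.0, -0.9, -12.6]
opening: 0.267
```

Request:
drive_tool(
  commands=[
    {"dx": 0,"dy": 0,"dz": 0,"yaw": 0},
    {"dx": 0,"dy": 0,"dz": 0,"yaw": 0},
  ],
)

```text
t: 6.88
eef_pos: [413.5, 153.9, 259.7]
tcp_rot: [3.139, 0.004, 2.879]
ft_force: [13.6, 3.4, -8.6]
opening: 0.267
```

Request:
drive_tool(
  commands=[
    {"dx": 2,"dy": 16.7,"dz": 0,"yaw": -3.4},
    {"dx": 1,"dy": 16.8,"dz": 0,"yaw": -3.4},
    {"dx": 1,"dy": 16.7,"dz": 0,"yaw": -3.4},
    {"dx": 2,"dy": 16.6,"dz": 0,"yaw": -3.4},
    {"dx": 3,"dy": 16.5,"dz": 0,"yaw": -3.4},
  ],
)

```text
t: 7.3
eef_pos: [418.9, 236.5, 259.7]
tcp_rot: [-3.139, -0.003, 2.578]
ft_force: [-6.7, -3.3, 2.9]
opening: 0.268
```

Request:
drive_tool(
  commands=[
    {"dx": 4,"dy": 16.3,"dz": 0,"yaw": -3.4},
    {"dx": 4.9,"dy": 16,"dz": 0,"yaw": -3.4},
    {"dx": 5.9,"dy": 15.7,"dz": 0,"yaw": -3.4},
    {"dx": 6.8,"dy": 15.3,"dz": 0,"yaw": -3.4},
    {"dx": 0,"dy": 0,"dz": 0,"yaw": 0},
  ],
)

```text
t: 7.72
eef_pos: [441.6, 301.9, 259.7]
tcp_rot: [-3.141, -0.003, 2.341]
ft_force: [-8.4, 5.3, 4.8]
opening: 0.264
```

```bash
python3 - <<'E'
import numpy as np
from scipy.optimize import least_squares as L
from h import *
Q=np.array([[509.2,-36.3],[473.2,1.7],[413.5,153.9],[441.6,301.9],[418.9,236.5],[432.6,72.3]])
f=L(lambda v:np.hypot(*(Q-v).T)-280,[692,178]);print(f.x,f.fun)
B=np.array([461.,344.5]);u=(B-f.x)/np.linalg.norm(B-f.x);print(f.x+280*u, np.linalg.norm(B-f.x))
im=shot("top","t4.png");im=shot("scene","s4.png")
p(env.state()["eef_pos"])
E
```

```text
[692.26809138 176.13271257] [ 0.4310672   0.03142659 -0.34674634  0.44946537 -0.04585594 -0.3417266 ]
[465.9022418  340.93108071] 286.063757873066
[441.0, 300.8, 259.7]
```

View pics/t4.png

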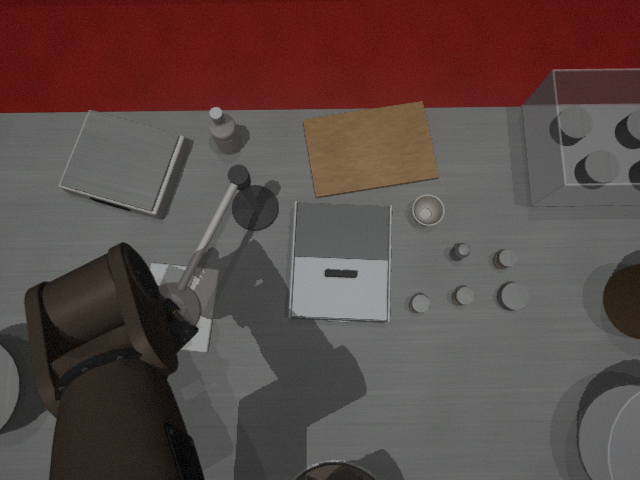

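View pics/s4.png

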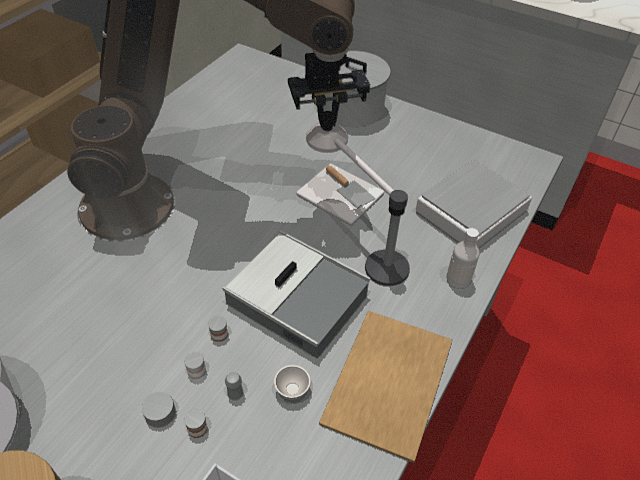

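Request:
drive_tool(
  commands=[
    {"dx": 6.6,"dy": 15.3,"dz": 0,"yaw": -3.2},
    {"dx": 8.1,"dy": 13.4,"dz": 0,"yaw": -3.2},
    {"dx": 8.9,"dy": 12.9,"dz": 0,"yaw": -3.2},
    {"dx": 0,"dy": 0,"dz": 0,"yaw": 0},
    {"dx": 0,"dy": 0,"dz": 0,"yaw": 0},
  ],
)

```text
t: 8.23
eef_pos: [465.6, 342.2, 259.7]
tcp_rot: [3.141, -0.002, 2.176]
ft_force: [-4.1, 3.9, 1.7]
opening: 0.269
```

Request:
drive_tool(
  commands=[
    {"dx": 0,"dy": 0,"dz": 0,"yaw": 0},
    {"dx": 0,"dy": 0,"dz": 0,"yaw": 0},
    {"dx": 0,"dy": 0,"dz": 0,"yaw": 0},
    {"dx": 0,"dy": 0,"dz": 0,"yaw": 0},
    {"dx": 0,"dy": 0,"dz": 0,"yaw": 0},
  ],
  grip=0.8,
)

```text
t: 8.65
eef_pos: [465.9, 340.6, 259.7]
tcp_rot: [3.142, 0.0, 2.176]
ft_force: [0.7, 0.3, -0.3]
opening: 0.565
```

Request:
drive_tool(
  commands=[
    {"dx": 0,"dy": 0,"dz": 0,"yaw": 0},
    {"dx": 0,"dy": 0,"dz": 20,"yaw": 0},
    {"dx": 0,"dy": 0,"dz": 30,"yaw": 0},
    {"dx": 0,"dy": 0,"dz": 30,"yaw": 0},
    {"dx": 0,"dy": 0,"dz": 0,"yaw": 0},
  ],
)

```text
t: 9.07
eef_pos: [467.0, 341.4, 345.3]
tcp_rot: [3.133, 0.001, 2.176]
ft_force: [0.4, 0.3, 0.1]
opening: 0.794
```

```bash
python3 - <<'E'
from h import *
im=cv2.imread("pics/t4.png")
cv2.imwrite("pics/c7.png",cv2.resize(im[190:335,275:405],None,fx=4,fy=4,interpolation=cv2.INTER_CUBIC))
p(env.place_of("cover_grip","top") and [d["pixel"] for d in env.place_of("cover_grip","top")])
E
```

```text
[[341.5, 273.8], [163.4, 309.9]]
```

View pics/c7.png

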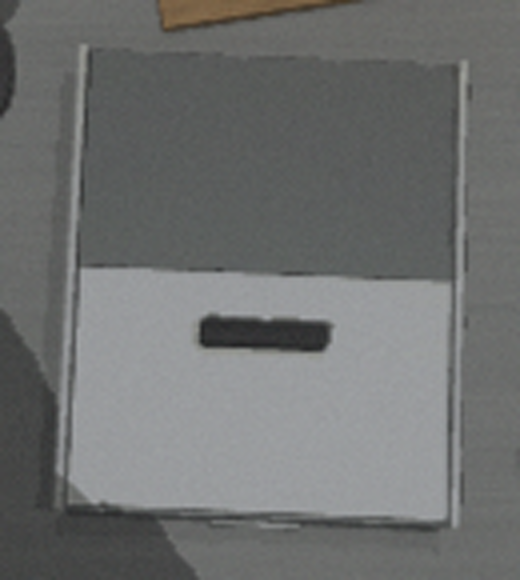

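```bash
python3 - <<'E'
from h import *
T=lambda x,y:(x/4+275-.4,y/4+190-.4)
c=[atz("top",T(*q),64) for q in [(70,507),(448,520),(83,266),(450,281)]]
for x in c:p(x)
p("mid",np.mean(c,0))
e=[atz("top",T(*q),86) for q in [(200,331),(330,337)]]; e2=atz("top",T(265,333),80)
p("ridge",e,e2,(e[0]+e[1])/2)
yx=np.degrees(np.arctan2(*( (c[2]+c[3]-c[0]-c[1])[[1,0]] ))); v=(c[0]+c[2]-c[1]-c[3]); print(yx,np.degrees(np.arctan2(-v[0],v[1])),np.degrees(np.arctan2(-(e[0]-e[1])[0],(e[0]-e[1])[1])))
# long rails
r=[atz("top",T(*q),66) for q in [(84,48),(62,508),(463,62),(455,525)]]
for i in(0,2): d=r[i]-r[i+1]; p(r[i],r[i+1],np.degrees(np.arctan2(d[1],d[0])))
E
```

```text
[433.7, 86.6, 64.0]
[423.8, -117.4, 64.0]
[565.5, 79.1, 64.0]
[554.2, -123.4, 64.0]
mid [494.3, -18.8, 64.0]
ridge [[525.6, 15.1, 86.0], [521.3, -54.7, 86.0]] [524.7, -20.1, 80.0] [523.4, -19.8, 86.0]
-2.9621540292919573 -2.9849638677569423 -3.480307966522062
[689.4, 77.9, 66.0] [433.1, 90.8, 66.0] -2.9
[678.3, -135.1, 66.0] [421.0, -120.8, 66.0] -3.2
```

Request:
drive_tool(
  commands=[
    {"dx": 5.8,"dy": -36,"dz": 0,"yaw": -6.3},
    {"dx": 5.8,"dy": -36,"dz": 0,"yaw": -6.3},
    {"dx": 5.8,"dy": -36,"dz": 0,"yaw": -6.3},
    {"dx": 5.8,"dy": -36,"dz": 0,"yaw": -6.3},
    {"dx": 5.8,"dy": -36,"dz": 0,"yaw": -6.3},
  ],
)

```text
t: 9.58
eef_pos: [494.4, 159.1, 338.3]
tcp_rot: [-3.14, 0.0, 1.621]
ft_force: [0.6, -0.4, -0.1]
opening: 0.8
```

Request:
drive_tool(
  commands=[
    {"dx": 5.8,"dy": -36,"dz": 0,"yaw": -6.3},
    {"dx": 5.8,"dy": -36,"dz": -35,"yaw": 0},
    {"dx": 5.8,"dy": -36,"dz": -35,"yaw": 0},
    {"dx": 5.8,"dy": -36,"dz": -35,"yaw": 0},
    {"dx": 5.8,"dy": -37,"dz": -35,"yaw": 0},
  ],
  grip=0.8,
)

```text
t: 10.0
eef_pos: [518.8, 4.2, 222.4]
tcp_rot: [-3.14, -0.0, 1.516]
ft_force: [0.7, -0.9, -0.7]
opening: 0.799
```

Request:
drive_tool(
  commands=[
    {"dx": 0,"dy": 0,"dz": -40,"yaw": 0},
    {"dx": 0,"dy": 0,"dz": -30,"yaw": 0},
    {"dx": 0,"dy": 0,"dz": 0,"yaw": 0},
    {"dx": 0,"dy": 0,"dz": 0,"yaw": 0},
  ],
)

```text
t: 10.33
eef_pos: [518.9, 5.7, 153.5]
tcp_rot: [-3.138, -0.0, 1.516]
ft_force: [-0.3, 0.3, 1.2]
opening: 0.795
```

Request:
drive_tool(
  commands=[
    {"dx": 5.4,"dy": -26,"dz": 0,"yaw": 0},
    {"dx": 0,"dy": 0,"dz": -30,"yaw": 0},
    {"dx": 0,"dy": 0,"dz": -20,"yaw": 0},
    {"dx": 0,"dy": 0,"dz": 0,"yaw": 0},
    {"dx": 0,"dy": 0,"dz": 0,"yaw": 0},
  ],
)

```text
t: 10.75
eef_pos: [525.6, -20.1, 105.9]
tcp_rot: [3.141, 0.0, 1.517]
ft_force: [0.2, 0.0, 0.9]
opening: 0.803
```

```bash
python3 - <<'E'
from h import *
s=env.state(); p(s["eef_pos"],s["tcp_rot"]); 
im=shot("scene","s5.png")
cv2.imwrite("pics/k5.png",cv2.resize(im[180:330,210:380,::-1],None,fx=4,fy=4,interpolation=cv2.INTER_CUBIC))
E
```

```text
[525.6, -20.1, 105.9] [3.1, 0.0, 1.5]
```

View pics/k5.png

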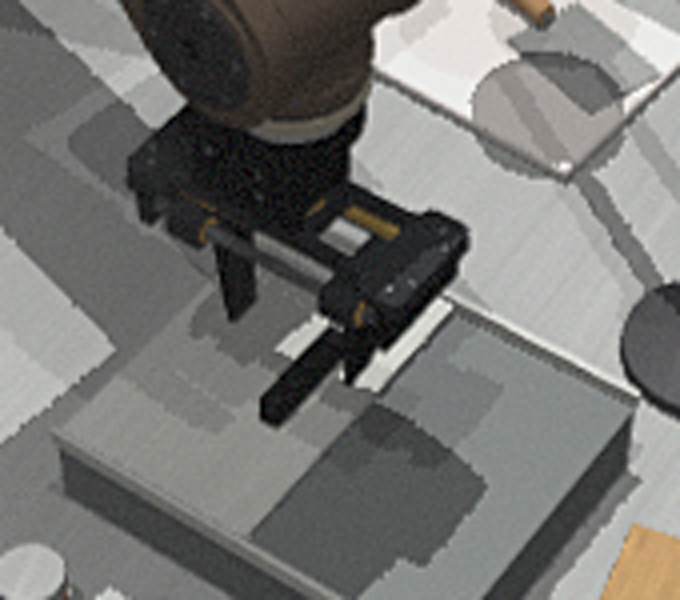

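Request:
drive_tool(
  commands=[
    {"dx": 0,"dy": 0,"dz": -20,"yaw": 0},
    {"dx": -1,"dy": 0,"dz": -17,"yaw": 0},
    {"dx": 0,"dy": 0,"dz": 0,"yaw": 0},
  ],
)

```text
t: 11.05
eef_pos: [523.9, -20.0, 67.5]
tcp_rot: [-3.141, -0.0, 1.517]
ft_force: [0.4, -0.2, -0.2]
opening: 0.801
```

Request:
drive_tool(
  commands=[
    {"dx": 0,"dy": 0,"dz": 0,"yaw": 0},
    {"dx": 0,"dy": 0,"dz": 0,"yaw": 0},
    {"dx": 0,"dy": 0,"dz": 0,"yaw": 0},
    {"dx": 0,"dy": 0,"dz": 0,"yaw": 0},
    {"dx": 0,"dy": 0,"dz": 0,"yaw": 0},
  ],
  grip=0,
)

```text
t: 11.47
eef_pos: [524.5, -20.4, 68.5]
tcp_rot: [3.14, 0.0, 1.517]
ft_force: [-0.2, -0.4, -0.7]
opening: 0.508
```

Request:
drive_tool(
  commands=[
    {"dx": 0,"dy": 0,"dz": 0,"yaw": 0},
    {"dx": 0,"dy": 0,"dz": 0,"yaw": 0},
    {"dx": 0,"dy": 0,"dz": 0,"yaw": 0},
    {"dx": 0,"dy": 0,"dz": 0,"yaw": 0},
    {"dx": 0,"dy": 0,"dz": 0,"yaw": 0},
  ],
)

```text
t: 11.88
eef_pos: [524.4, -20.4, 67.7]
tcp_rot: [3.141, 0.0, 1.516]
ft_force: [2.1, 1.0, -0.2]
opening: 0.155
```

Request:
drive_tool(
  commands=[
    {"dx": 0,"dy": 0,"dz": 0,"yaw": 0},
    {"dx": 0,"dy": 0,"dz": 0,"yaw": 0},
    {"dx": 0,"dy": 0,"dz": 0,"yaw": 0},
  ],
)

```text
t: 12.13
eef_pos: [524.3, -20.4, 67.7]
tcp_rot: [3.141, -0.0, 1.516]
ft_force: [1.8, -0.2, -1.2]
opening: 0.147
```

Request:
drive_tool(
  commands=[
    {"dx": 20,"dy": -1.1,"dz": 0,"yaw": 0},
    {"dx": 20,"dy": -1.1,"dz": 0,"yaw": 0},
    {"dx": 20,"dy": -1.1,"dz": 0,"yaw": 0},
    {"dx": 20,"dy": -1.1,"dz": 0,"yaw": 0},
    {"dx": 20,"dy": -1.1,"dz": 0,"yaw": 0},
  ],
)

```text
t: 12.55
eef_pos: [624.2, -26.2, 67.7]
tcp_rot: [-3.14, 0.0, 1.517]
ft_force: [-3.1, -3.0, 2.0]
opening: 0.145
```

Request:
drive_tool(
  commands=[
    {"dx": 10,"dy": -0.5,"dz": 0,"yaw": 0},
    {"dx": 10,"dy": -0.5,"dz": 0,"yaw": 0},
    {"dx": 2,"dy": 0,"dz": 0,"yaw": 0},
    {"dx": 0,"dy": 0,"dz": 0,"yaw": 0},
    {"dx": 0,"dy": 0,"dz": 0,"yaw": 0},
  ],
)

```text
t: 12.97
eef_pos: [643.4, -27.2, 67.5]
tcp_rot: [-3.135, 0.0, 1.517]
ft_force: [-13.6, -3.5, 7.8]
opening: 0.143
```

Request:
drive_tool(
  commands=[
    {"dx": 0.5,"dy": 0,"dz": 0,"yaw": 0},
    {"dx": 0,"dy": 0,"dz": 0,"yaw": 0},
    {"dx": 0,"dy": 0,"dz": 0,"yaw": 0},
  ],
)

```text
t: 13.22
eef_pos: [643.4, -27.2, 67.5]
tcp_rot: [-3.134, 0.0, 1.517]
ft_force: [-15.2, -3.6, 9.3]
opening: 0.145
```

Request:
drive_tool(
  commands=[
    {"dx": 0,"dy": 0,"dz": 0,"yaw": 0},
    {"dx": 0,"dy": 0,"dz": 0,"yaw": 0},
    {"dx": 0,"dy": 0,"dz": 0,"yaw": 0},
    {"dx": 0,"dy": 0,"dz": 0,"yaw": 0},
    {"dx": 0,"dy": 0,"dz": 0,"yaw": 0},
  ],
  grip=0.63,
)

```text
t: 13.63
eef_pos: [646.7, -26.8, 67.6]
tcp_rot: [3.141, -0.0, 1.517]
ft_force: [-0.8, 0.0, 0.4]
opening: 0.438
```

Request:
drive_tool(
  commands=[
    {"dx": 0,"dy": 0,"dz": 0,"yaw": 0},
    {"dx": 0,"dy": 0,"dz": 20,"yaw": 0},
    {"dx": 0,"dy": 0,"dz": 40,"yaw": 0},
    {"dx": 0,"dy": 0,"dz": 40,"yaw": 0},
    {"dx": -20,"dy": -30,"dz": 0,"yaw": 0},
  ],
)

```text
t: 14.05
eef_pos: [631.2, -54.3, 174.9]
tcp_rot: [3.13, 0.001, 1.52]
ft_force: [1.6, -1.1, 0.5]
opening: 0.629
```

```bash
python3 - <<'E'
from h import *
s=env.state(); p(s["eef_pos"],s["tcp_rot"]); 
a=shot("scene","s6.png");b=shot("top","t6.png")
cv2.imwrite("pics/k6.png",np.hstack([cv2.resize(a[130:430,130:430],(400,400)),cv2.resize(b[150:350,130:530],(400,200)) if 0 else cv2.resize(b[130:350,310:530],(400,400))])[:,:,::-1])
E
```

```text
[631.2, -54.3, 174.9] [3.1, 0.0, 1.5]
```

View pics/k6.png

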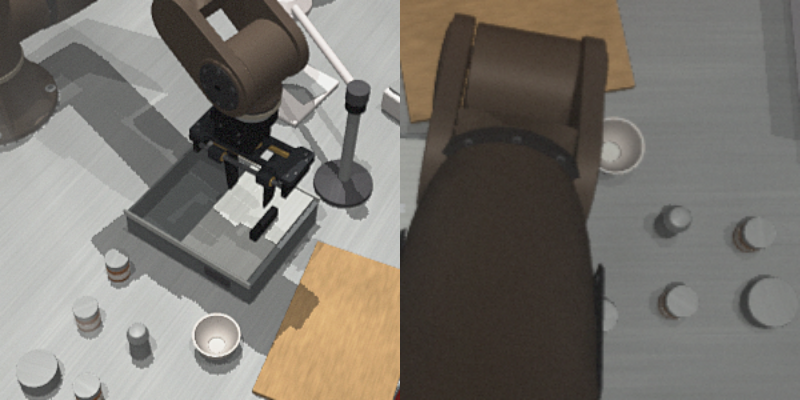

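The cover is slid back onto the rear compartment and the well is open. The jars and the other things look unmoved.

```bash
python3 - <<'E'
from h import *
im=cv2.imread("pics/t4.png")
cv2.imwrite("pics/c8.png",cv2.resize(im[200:330,400:540],None,fx=5,fy=4.6,interpolation=cv2.INTER_CUBIC))
for q in [(420.4,303.1),(464.9,295.4),(506.6,257.4)]: p(atz("top",q,46))
E
```

```text
[459.3, -195.7, 46.0]
[474.9, -295.2, 46.0]
[558.7, -394.7, 46.0]
```

View pics/c8.png

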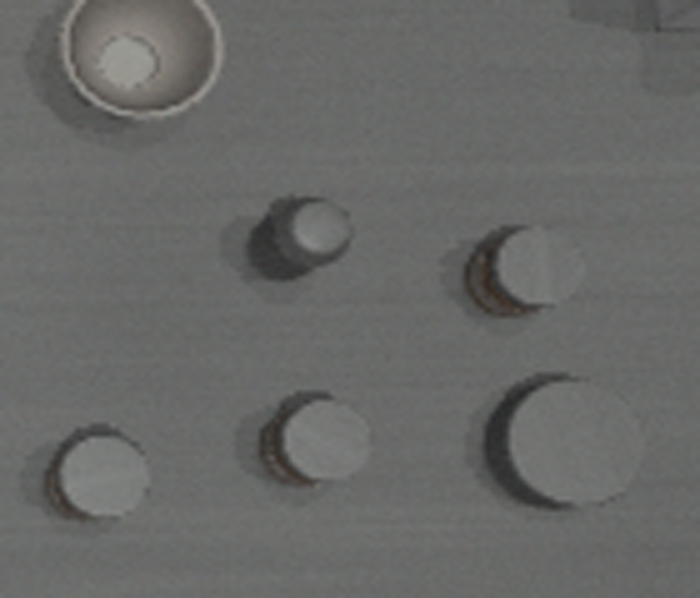

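Request:
drive_tool(
  commands=[
    {"dx": -28,"dy": -23,"dz": 0,"yaw": 0},
    {"dx": -28,"dy": -23,"dz": 0,"yaw": 0},
    {"dx": -28,"dy": -23,"dz": 0,"yaw": 0},
    {"dx": -28,"dy": -23,"dz": 0,"yaw": 0},
    {"dx": -28,"dy": -23,"dz": 0,"yaw": 0},
  ],
)

```text
t: 14.57
eef_pos: [485.4, -172.3, 167.4]
tcp_rot: [-3.141, -0.0, 1.517]
ft_force: [0.6, -0.9, -0.0]
opening: 0.627
```

Request:
drive_tool(
  commands=[
    {"dx": -27,"dy": -24,"dz": 0,"yaw": 0},
    {"dx": 0,"dy": 0,"dz": -40,"yaw": 0},
    {"dx": 0,"dy": 0,"dz": -40,"yaw": 0},
    {"dx": 0,"dy": 0,"dz": 0,"yaw": 0},
    {"dx": 0,"dy": 0,"dz": 0,"yaw": 0},
  ],
)

```text
t: 14.98
eef_pos: [459.1, -195.4, 86.8]
tcp_rot: [-3.138, -0.002, 1.516]
ft_force: [-0.5, 0.4, 0.7]
opening: 0.63
```

```bash
python3 - <<'E'
from h import *
s=env.state(); p(s["eef_pos"],s["tcp_rot"]); 
a=shot("scene","s7.png")
cv2.imwrite("pics/k7.png",cv2.resize(a[230:380,130:330],(800,600))[:,:,::-1])
E
```

```text
[459.1, -195.4, 86.8] [-3.1, -0.0, 1.5]
```

View pics/k7.png

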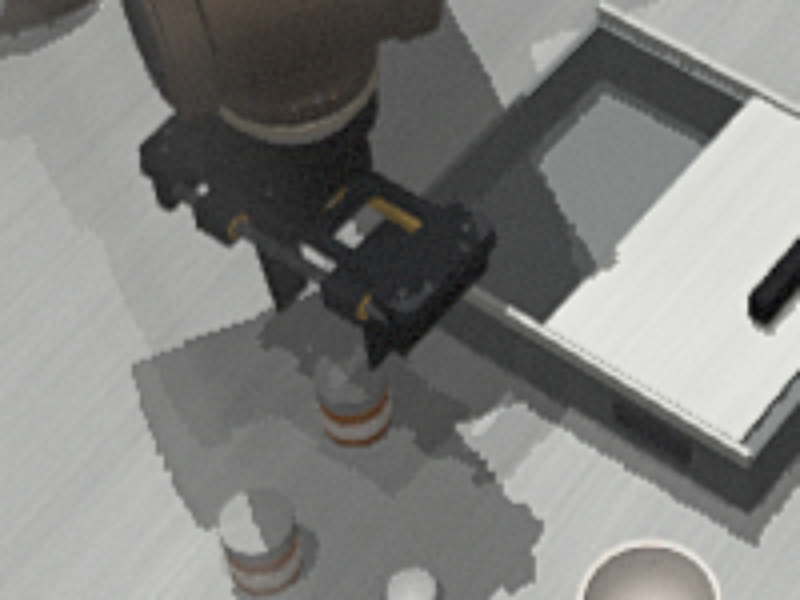

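```bash
python3 - <<'E'
from h import *
f=lambda P:(proj("scene",P)-[130,230])*4
e=np.array([459.1,-195.4,86.8]); j=np.array([.9985,-.054,0]); w=np.array([.054,.9985,0])
p("tips pad faces",f([e-30*j,e+30*j, e-42*j,e+42*j]))
p("width",f([e+30*j-10*w,e+30*j+10*w]))
p("jar top/foot",f([[459.5,-196,46],[459.5,-196,0]]))
a=cv2.imread("pics/s7.png")
cv2.imwrite("pics/k7b.png",cv2.resize(a[280:350,180:260],(800,700))[:600])
E
```

```text
tips pad faces [[294.8, 301.3], [380.1, 353.9], [278.1, 291.0], [397.5, 364.6]]
width [[367.9, 366.6], [392.2, 341.2]]
jar top/foot [[344.8, 371.9], [353.2, 418.5]]
```

View pics/k7b.png

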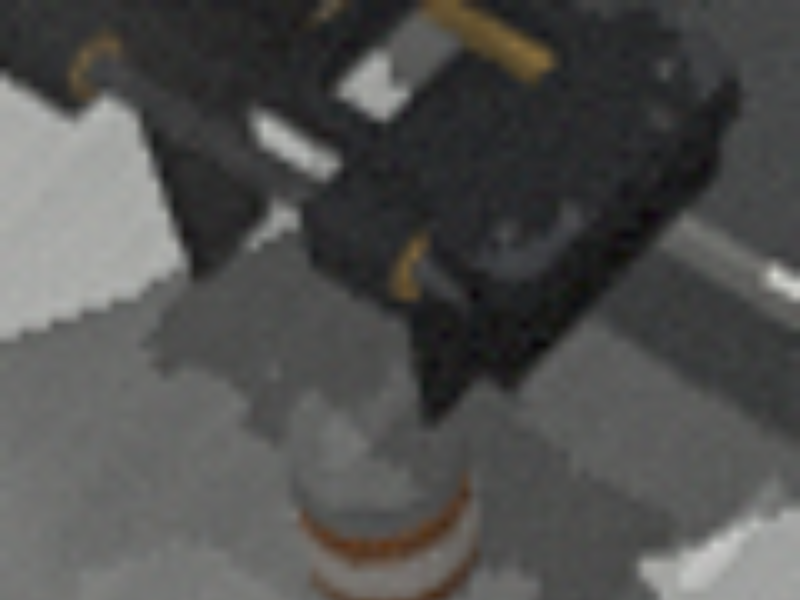

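Request:
drive_tool(
  commands=[
    {"dx": 3,"dy": 0,"dz": 0,"yaw": 0},
    {"dx": 0,"dy": 0,"dz": -25,"yaw": 0},
    {"dx": 0,"dy": 0,"dz": -25,"yaw": 0},
    {"dx": 0,"dy": 0,"dz": -25,"yaw": 0},
    {"dx": 0,"dy": 0,"dz": 0,"yaw": 0},
  ],
  grip=0.78,
)

```text
t: 15.45
eef_pos: [462.6, -195.3, 11.3]
tcp_rot: [-3.14, -0.001, 1.517]
ft_force: [-0.6, -0.2, -0.2]
opening: 0.782
```

Request:
drive_tool(
  commands=[
    {"dx": 0,"dy": 0,"dz": 0,"yaw": 0},
    {"dx": 0,"dy": 0,"dz": 0,"yaw": 0},
    {"dx": 0,"dy": 0,"dz": 0,"yaw": 0},
    {"dx": 0,"dy": 0,"dz": 0,"yaw": 0},
    {"dx": 0,"dy": 0,"dz": 0,"yaw": 0},
  ],
  grip=0.3,
)

```text
t: 15.87
eef_pos: [463.1, -196.1, 13.8]
tcp_rot: [3.14, 0.001, 1.517]
ft_force: [-0.1, -0.7, 0.8]
opening: 0.489
```

Request:
drive_tool(
  commands=[
    {"dx": 0,"dy": 0,"dz": 0,"yaw": 0},
    {"dx": 0,"dy": 0,"dz": 0,"yaw": 0},
    {"dx": 0,"dy": 0,"dz": 0,"yaw": 0},
  ],
)

```text
t: 16.12
eef_pos: [462.9, -196.0, 13.3]
tcp_rot: [3.141, 0.0, 1.516]
ft_force: [0.3, 0.6, 9.1]
opening: 0.42
```

```bash
python3 - <<'E'
from h import *
s=env.state(); p(s["eef_pos"],s["tcp_rot"],s["opening"]); 
a=shot("scene","s8.png")
cv2.imwrite("pics/k8.png",cv2.resize(a[280:355,170:270],(800,600))[:,:,::-1])
E
```

```text
[462.9, -196.0, 13.3] [3.1, 0.0, 1.5] 0.4
```

View pics/k8.png

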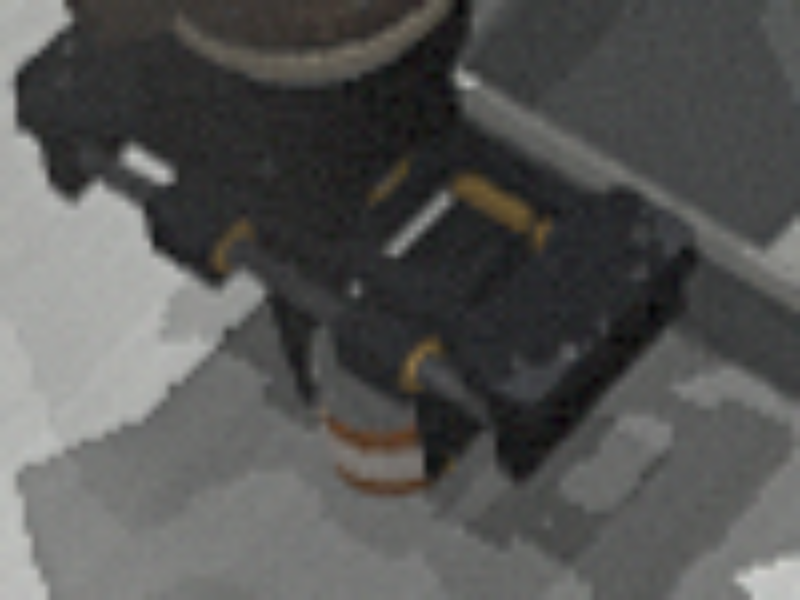

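Request:
drive_tool(
  commands=[
    {"dx": 0,"dy": 0,"dz": 20,"yaw": 0},
    {"dx": 0,"dy": 0,"dz": 30,"yaw": 0},
    {"dx": 0,"dy": 0,"dz": 30,"yaw": 0},
    {"dx": 0,"dy": 0,"dz": 30,"yaw": 0},
    {"dx": 0,"dy": 0,"dz": 0,"yaw": 0},
  ],
)

```text
t: 16.58
eef_pos: [464.3, -196.8, 127.4]
tcp_rot: [3.135, 0.003, 1.517]
ft_force: [0.5, 0.0, -0.3]
opening: 0.415
```

Request:
drive_tool(
  commands=[
    {"dx": 4,"dy": 32,"dz": 0,"yaw": 0},
    {"dx": 4,"dy": 32,"dz": 0,"yaw": 0},
    {"dx": 4,"dy": 32,"dz": 0,"yaw": 0},
    {"dx": 4,"dy": 32,"dz": 0,"yaw": 0},
    {"dx": 4,"dy": 32,"dz": 0,"yaw": 0},
  ],
)

```text
t: 17.0
eef_pos: [482.3, -34.4, 122.3]
tcp_rot: [-3.141, -0.0, 1.516]
ft_force: [0.6, -0.7, 0.0]
opening: 0.417
```

Request:
drive_tool(
  commands=[
    {"dx": 4,"dy": 32,"dz": 0,"yaw": 0},
    {"dx": 4,"dy": 32,"dz": 0,"yaw": 0},
    {"dx": 2,"dy": 13,"dz": 0,"yaw": 0},
    {"dx": 0,"dy": 0,"dz": 0,"yaw": 0},
    {"dx": 0,"dy": 0,"dz": 0,"yaw": 0},
  ],
)

```text
t: 17.42
eef_pos: [492.3, 41.5, 122.3]
tcp_rot: [-3.141, 0.0, 1.518]
ft_force: [-0.9, 0.1, -0.4]
opening: 0.412
```

```bash
python3 - <<'E'
from h import *
s=env.state(); p(s["eef_pos"],s["tcp_rot"],s["opening"]); 
a=shot("scene","s9.png")
cv2.imwrite("pics/k9.png",cv2.resize(a[180:330,180:380],(800,600))[:,:,::-1])
E
```

```text
[492.3, 41.5, 122.3] [-3.1, 0.0, 1.5] 0.4
```

View pics/k9.png

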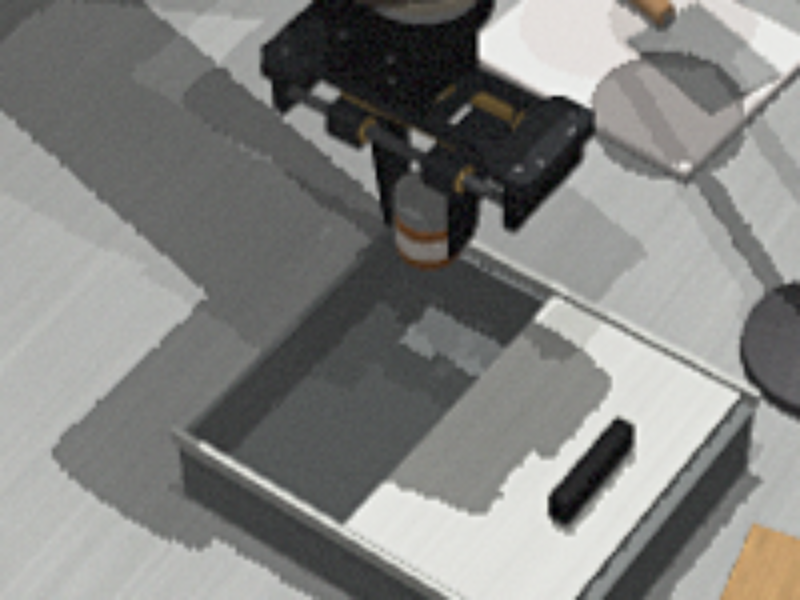

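Request:
drive_tool(
  commands=[
    {"dx": 0,"dy": 0,"dz": -30,"yaw": 0},
    {"dx": 0,"dy": 0,"dz": -30,"yaw": 0},
    {"dx": 0,"dy": 0,"dz": -20,"yaw": 0},
    {"dx": 0,"dy": 0,"dz": -14,"yaw": 0},
    {"dx": 0,"dy": 0,"dz": 0,"yaw": 0},
  ],
)

```text
t: 17.88
eef_pos: [491.3, 39.9, 26.3]
tcp_rot: [-3.137, 0.0, 1.515]
ft_force: [0.9, -0.6, -0.5]
opening: 0.419
```

Request:
drive_tool(
  commands=[
    {"dx": 0,"dy": 0,"dz": -3,"yaw": 0},
    {"dx": 0,"dy": 0,"dz": -2,"yaw": 0},
    {"dx": 0,"dy": 0,"dz": 0,"yaw": 0},
    {"dx": 0,"dy": 0,"dz": 0,"yaw": 0},
  ],
)

```text
t: 18.22
eef_pos: [493.0, 40.9, 24.4]
tcp_rot: [3.14, 0.0, 1.516]
ft_force: [0.9, 0.5, -0.3]
opening: 0.417
```

Request:
drive_tool(
  commands=[
    {"dx": 0,"dy": 0,"dz": -2,"yaw": 0},
    {"dx": 0,"dy": 0,"dz": -1.5,"yaw": 0},
    {"dx": 0,"dy": 0,"dz": 0,"yaw": 0},
    {"dx": 0,"dy": 0,"dz": 0,"yaw": 0},
  ],
)

```text
t: 18.55
eef_pos: [492.6, 41.2, 20.2]
tcp_rot: [3.141, 0.0, 1.517]
ft_force: [0.0, 0.8, -1.1]
opening: 0.42
```

Request:
drive_tool(
  commands=[
    {"dx": 0,"dy": 0,"dz": -1,"yaw": 0},
    {"dx": 0,"dy": 0,"dz": 0,"yaw": 0},
    {"dx": 0,"dy": 0,"dz": 0,"yaw": 0},
  ],
)

```text
t: 18.8
eef_pos: [492.7, 41.2, 19.4]
tcp_rot: [3.141, -0.0, 1.517]
ft_force: [-0.8, -0.3, 4.1]
opening: 0.418
```

Request:
drive_tool(
  commands=[
    {"dx": 0,"dy": 0,"dz": 0,"yaw": 0},
    {"dx": 0,"dy": 0,"dz": 0,"yaw": 0},
    {"dx": 0,"dy": 0,"dz": 0,"yaw": 0},
    {"dx": 0,"dy": 0,"dz": 0,"yaw": 0},
  ],
  grip=0.55,
)

```text
t: 19.13
eef_pos: [492.6, 41.1, 19.1]
tcp_rot: [-3.142, 0.0, 1.517]
ft_force: [-0.1, 1.6, -0.2]
opening: 0.548
```

Request:
drive_tool(
  commands=[
    {"dx": 0,"dy": 0,"dz": 10,"yaw": 0},
    {"dx": 0,"dy": 0,"dz": 25,"yaw": 0},
    {"dx": 0,"dy": 0,"dz": 35,"yaw": 0},
    {"dx": 0,"dy": 0,"dz": 40,"yaw": 0},
    {"dx": 0,"dy": 0,"dz": 0,"yaw": 0},
  ],
)

```text
t: 19.55
eef_pos: [494.9, 41.1, 135.7]
tcp_rot: [3.133, -0.0, 1.517]
ft_force: [-0.0, 0.6, 0.4]
opening: 0.55
```

Request:
drive_tool(
  commands=[
    {"dx": -3,"dy": -38,"dz": 0,"yaw": 0},
    {"dx": -3,"dy": -38,"dz": 0,"yaw": 0},
    {"dx": -3,"dy": -38,"dz": 0,"yaw": 0},
    {"dx": -3,"dy": -38,"dz": 0,"yaw": 0},
  ],
)

```text
t: 19.88
eef_pos: [480.2, -112.3, 130.1]
tcp_rot: [3.141, 0.0, 1.517]
ft_force: [0.5, 0.4, -0.1]
opening: 0.554
```

```bash
python3 - <<'E'
from h import *
s=env.state(); p(s["eef_pos"],s["tcp_rot"],s["opening"]); 
a=shot("scene","s10.png");b=shot("top","t10.png")
cv2.imwrite("pics/k10.png",np.hstack([cv2.resize(a[180:455,130:380],(400,440)),cv2.resize(b[180:350,280:540],(400,261))if 0 else cv2.resize(b[150:425,290:540],(400,440))])[:,:,::-1])
E
```

```text
[480.2, -112.3, 130.1] [3.1, 0.0, 1.5] 0.6
```

View pics/k10.png

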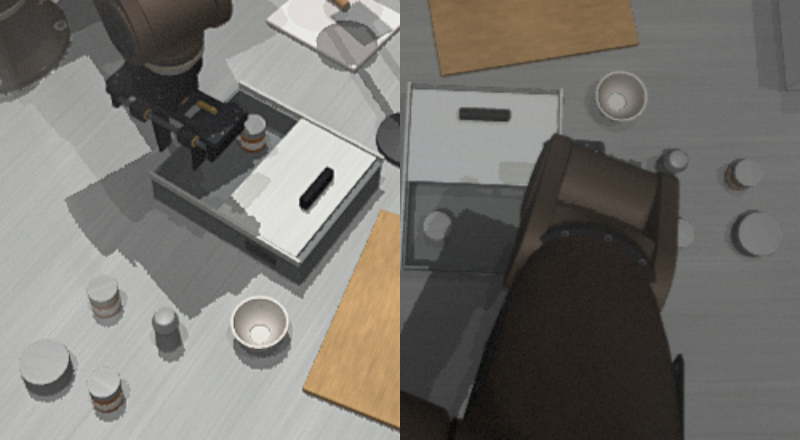

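Request:
drive_tool(
  commands=[
    {"dx": -1,"dy": -37,"dz": 0,"yaw": 0},
    {"dx": -1,"dy": -37,"dz": 0,"yaw": 0},
    {"dx": -1,"dy": -37,"dz": 0,"yaw": 0},
    {"dx": 0,"dy": -37,"dz": 0,"yaw": 0},
    {"dx": 0,"dy": -36,"dz": 0,"yaw": 0},
  ],
  grip=0.78,
)

```text
t: 20.4
eef_pos: [477.5, -296.2, 129.9]
tcp_rot: [3.141, 0.0, 1.517]
ft_force: [0.6, -0.3, 0.8]
opening: 0.773
```

Request:
drive_tool(
  commands=[
    {"dx": 0,"dy": 0,"dz": -35,"yaw": 0},
    {"dx": 0,"dy": 0,"dz": 0,"yaw": 0},
    {"dx": 0,"dy": 0,"dz": 0,"yaw": 0},
  ],
)

```text
t: 20.65
eef_pos: [476.8, -293.7, 93.6]
tcp_rot: [-3.139, -0.002, 1.516]
ft_force: [-0.3, 0.5, 0.3]
opening: 0.781
```

```bash
python3 - <<'E'
from h import *
s=env.state(); p(s["eef_pos"],s["tcp_rot"],s["opening"]); 
a=shot("scene","s11.png")
f=lambda P:(proj("scene",P)-[130,310])*5
e=s["eef_pos"].copy(); e[2]=46
o=cv2.resize(a[310:430,130:270],(700,600))[:,:,::-1].copy()
for q in f([e,[e[0],e[1],0]]): cv2.circle(o,tuple(int(v) for v in q),3,(0,0,255),-1)
cv2.imwrite("pics/k11.png",o)
E
```

```text
[476.8, -293.7, 93.6] [-3.1, -0.0, 1.5] 0.8
```

View pics/k11.png

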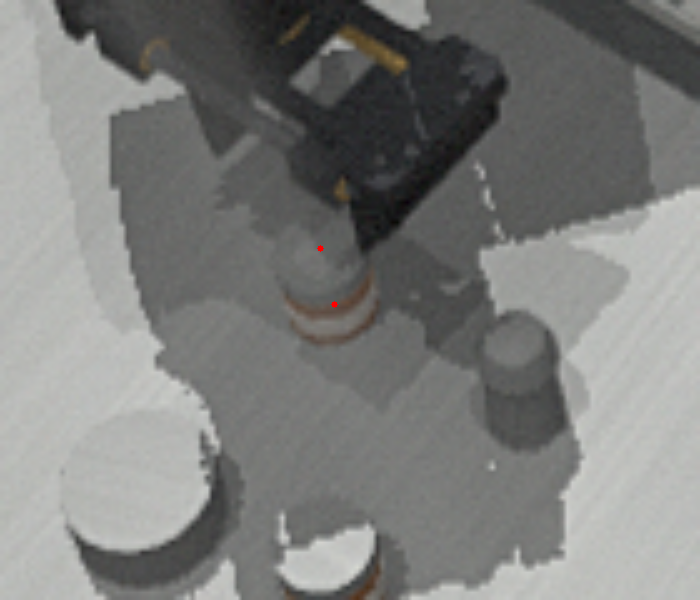

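Request:
drive_tool(
  commands=[
    {"dx": 0,"dy": 0,"dz": -30,"yaw": 0},
    {"dx": 0,"dy": 0,"dz": -30,"yaw": 0},
    {"dx": 0,"dy": 0,"dz": -20,"yaw": 0},
    {"dx": 0,"dy": 0,"dz": 0,"yaw": 0},
    {"dx": 0,"dy": 0,"dz": 0,"yaw": 0},
  ],
)

```text
t: 21.12
eef_pos: [478.1, -294.0, 15.2]
tcp_rot: [-3.141, -0.0, 1.518]
ft_force: [0.2, -0.7, 0.4]
opening: 0.782
```

Request:
drive_tool(
  commands=[
    {"dx": 0,"dy": 0,"dz": 0,"yaw": 0},
    {"dx": 0,"dy": 0,"dz": 0,"yaw": 0},
    {"dx": 0,"dy": 0,"dz": 0,"yaw": 0},
    {"dx": 0,"dy": 0,"dz": 0,"yaw": 0},
    {"dx": 0,"dy": 0,"dz": 0,"yaw": 0},
  ],
  grip=0.3,
)

```text
t: 21.53
eef_pos: [477.8, -295.0, 14.9]
tcp_rot: [3.141, 0.001, 1.516]
ft_force: [0.3, 0.5, 0.1]
opening: 0.486
```

Request:
drive_tool(
  commands=[
    {"dx": 0,"dy": 0,"dz": 0,"yaw": 0},
    {"dx": 0,"dy": 0,"dz": 0,"yaw": 0},
    {"dx": 0,"dy": 0,"dz": 0,"yaw": 0},
  ],
)

```text
t: 21.78
eef_pos: [477.7, -295.0, 14.5]
tcp_rot: [3.141, 0.0, 1.516]
ft_force: [-1.5, 0.1, 5.7]
opening: 0.418
```

Request:
drive_tool(
  commands=[
    {"dx": 0,"dy": 0,"dz": 20,"yaw": 0},
    {"dx": 0,"dy": 0,"dz": 30,"yaw": 0},
    {"dx": 0,"dy": 0,"dz": 30,"yaw": 0},
    {"dx": 0,"dy": 0,"dz": 30,"yaw": 0},
    {"dx": 0,"dy": 0,"dz": 0,"yaw": 0},
  ],
)

```text
t: 22.2
eef_pos: [479.2, -296.0, 129.1]
tcp_rot: [3.136, 0.004, 1.517]
ft_force: [0.8, -0.5, -0.4]
opening: 0.414
```

Request:
drive_tool(
  commands=[
    {"dx": 1.5,"dy": 34.5,"dz": 0,"yaw": 0},
    {"dx": 1.5,"dy": 34.5,"dz": 0,"yaw": 0},
    {"dx": 1.5,"dy": 34.5,"dz": 0,"yaw": 0},
    {"dx": 1.5,"dy": 34.5,"dz": 0,"yaw": 0},
    {"dx": 1.5,"dy": 34.5,"dz": 0,"yaw": 0},
  ],
)

```text
t: 22.62
eef_pos: [484.6, -120.8, 123.6]
tcp_rot: [-3.141, -0.0, 1.516]
ft_force: [1.0, -0.3, -1.0]
opening: 0.418
```

Request:
drive_tool(
  commands=[
    {"dx": 1.5,"dy": 34.5,"dz": 0,"yaw": 0},
    {"dx": 1.5,"dy": 34.5,"dz": 0,"yaw": 0},
    {"dx": 1.5,"dy": 34.5,"dz": 0,"yaw": 0},
    {"dx": 0,"dy": 0,"dz": 0,"yaw": 0},
    {"dx": 0,"dy": 0,"dz": 0,"yaw": 0},
  ],
)

```text
t: 23.03
eef_pos: [489.4, -17.5, 123.7]
tcp_rot: [-3.141, -0.0, 1.52]
ft_force: [0.3, 0.1, 0.0]
opening: 0.418
```

```bash
python3 - <<'E'
from h import *
s=env.state(); p(s["eef_pos"],s["tcp_rot"],s["opening"]); 
a=shot("scene","s12.png")
cv2.imwrite("pics/k12.png",cv2.resize(a[180:330,180:380],(800,600))[:,:,::-1])
E
```

```text
[489.4, -17.5, 123.7] [-3.1, -0.0, 1.5] 0.4
```

View pics/k12.png

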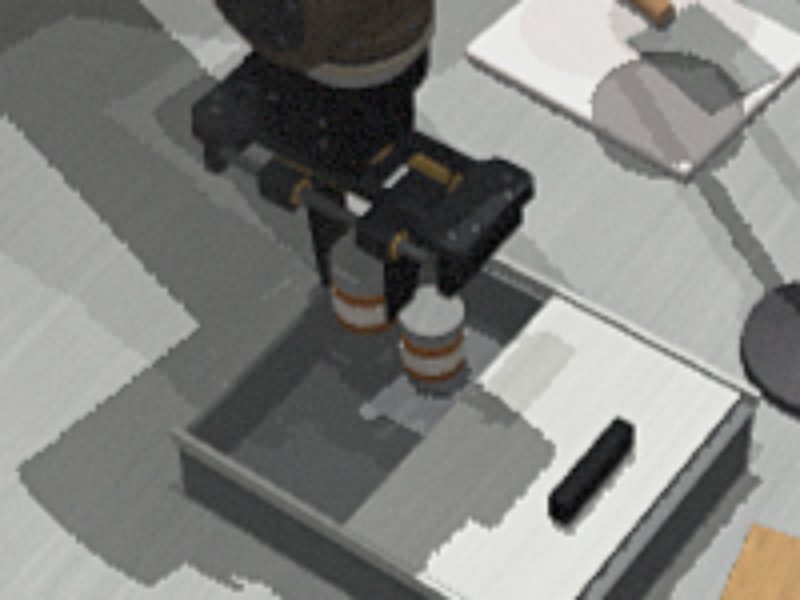

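Request:
drive_tool(
  commands=[
    {"dx": 0,"dy": -1,"dz": -30,"yaw": 0},
    {"dx": 0,"dy": 0,"dz": -30,"yaw": 0},
    {"dx": 0,"dy": 0,"dz": -25,"yaw": 0},
    {"dx": 0,"dy": 0,"dz": -14,"yaw": 0},
    {"dx": 0,"dy": 0,"dz": 0,"yaw": 0},
  ],
)

```text
t: 23.5
eef_pos: [488.3, -21.1, 22.5]
tcp_rot: [-3.137, -0.0, 1.515]
ft_force: [-0.0, -0.6, 0.2]
opening: 0.416
```

Request:
drive_tool(
  commands=[
    {"dx": 0,"dy": 0,"dz": 0,"yaw": 0},
    {"dx": 0,"dy": 0,"dz": 0,"yaw": 0},
  ],
)

```text
t: 23.67
eef_pos: [490.0, -20.7, 25.8]
tcp_rot: [3.141, 0.0, 1.515]
ft_force: [0.9, 0.2, 0.3]
opening: 0.418
```

Request:
drive_tool(
  commands=[
    {"dx": 0,"dy": 0,"dz": -2,"yaw": 0},
    {"dx": 0,"dy": 0,"dz": -1.5,"yaw": 0},
    {"dx": 0,"dy": 0,"dz": 0,"yaw": 0},
    {"dx": 0,"dy": 0,"dz": 0,"yaw": 0},
  ],
)

```text
t: 24.0
eef_pos: [489.8, -19.9, 22.1]
tcp_rot: [3.141, 0.0, 1.517]
ft_force: [-0.2, -0.6, -0.8]
opening: 0.415
```

Request:
drive_tool(
  commands=[
    {"dx": 0,"dy": 0,"dz": -1,"yaw": 0},
    {"dx": 0,"dy": 0,"dz": 0,"yaw": 0},
    {"dx": 0,"dy": 0,"dz": 0,"yaw": 0},
  ],
)

```text
t: 24.25
eef_pos: [489.7, -19.8, 20.7]
tcp_rot: [3.141, 0.0, 1.517]
ft_force: [0.2, 0.5, -1.6]
opening: 0.416
```

Request:
drive_tool(
  commands=[
    {"dx": 0,"dy": 0,"dz": -0.7,"yaw": 0},
    {"dx": 0,"dy": 0,"dz": 0,"yaw": 0},
    {"dx": 0,"dy": 0,"dz": 0,"yaw": 0},
  ],
)

```text
t: 24.5
eef_pos: [489.7, -19.8, 20.5]
tcp_rot: [3.141, 0.0, 1.517]
ft_force: [-1.9, 0.4, 8.3]
opening: 0.418
```

Contact felt, so I release and move out.

Request:
drive_tool(
  commands=[
    {"dx": 0,"dy": 0,"dz": 0,"yaw": 0},
    {"dx": 0,"dy": 0,"dz": 0,"yaw": 0},
    {"dx": 0,"dy": 0,"dz": 0,"yaw": 0},
    {"dx": 0,"dy": 0,"dz": 0,"yaw": 0},
  ],
  grip=0.55,
)

```text
t: 24.83
eef_pos: [489.6, -19.9, 19.9]
tcp_rot: [3.142, -0.0, 1.516]
ft_force: [-1.2, 0.3, 0.1]
opening: 0.546
```

Request:
drive_tool(
  commands=[
    {"dx": 0,"dy": 0,"dz": 10,"yaw": 0},
    {"dx": 0,"dy": 0,"dz": 25,"yaw": 0},
    {"dx": 0,"dy": 0,"dz": 35,"yaw": 0},
    {"dx": 0,"dy": 0,"dz": 40,"yaw": 0},
    {"dx": 0,"dy": 0,"dz": 0,"yaw": 0},
  ],
)

```text
t: 25.25
eef_pos: [491.9, -20.1, 136.4]
tcp_rot: [3.133, 0.001, 1.517]
ft_force: [0.1, 0.0, 0.4]
opening: 0.552
```

Request:
drive_tool(
  commands=[
    {"dx": 0,"dy": -38,"dz": 0,"yaw": 0},
    {"dx": 0,"dy": -38,"dz": 0,"yaw": 0},
    {"dx": 0,"dy": -38,"dz": 0,"yaw": 0},
    {"dx": 0,"dy": -38,"dz": 0,"yaw": 0},
  ],
)

```text
t: 25.58
eef_pos: [489.4, -173.4, 130.9]
tcp_rot: [3.141, 0.0, 1.517]
ft_force: [0.7, 0.8, 0.3]
opening: 0.549
```

```bash
python3 - <<'E'
from h import *
s=env.state(); p(s["eef_pos"],s["tcp_rot"],s["opening"]); 
a=shot("scene","s13.png");b=shot("top","t13.png")
cv2.imwrite("pics/k13.png",np.hstack([cv2.resize(a[180:455,130:380],(400,440)),cv2.resize(b[150:425,290:540],(400,440))])[:,:,::-1])
E
```

```text
[489.4, -173.4, 130.9] [3.1, 0.0, 1.5] 0.5
```

View pics/k13.png

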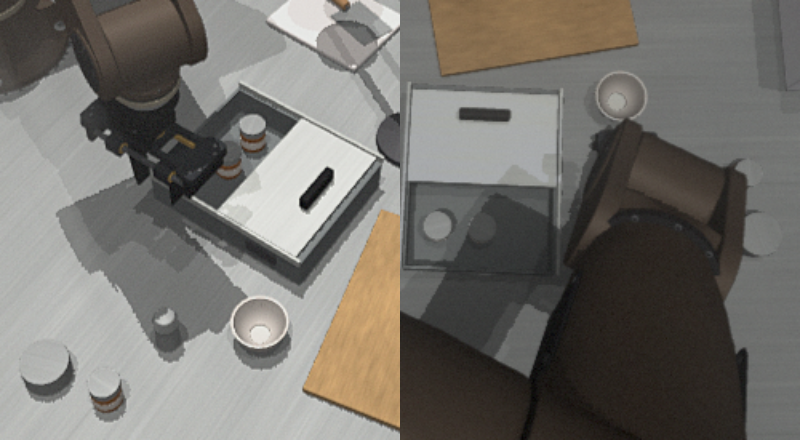

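Request:
drive_tool(
  commands=[
    {"dx": 11.8,"dy": -37.3,"dz": 0,"yaw": 0},
    {"dx": 11.8,"dy": -37.3,"dz": 0,"yaw": 0},
    {"dx": 11.8,"dy": -37.3,"dz": 0,"yaw": 0},
    {"dx": 11.8,"dy": -37.3,"dz": 0,"yaw": 0},
    {"dx": 11.8,"dy": -37.3,"dz": 0,"yaw": 0},
  ],
  grip=0.68,
)

```text
t: 26.1
eef_pos: [548.9, -359.5, 130.7]
tcp_rot: [3.141, -0.0, 1.517]
ft_force: [-0.6, 0.9, 0.8]
opening: 0.678
```

Request:
drive_tool(
  commands=[
    {"dx": 11.8,"dy": -37.3,"dz": 0,"yaw": 0},
    {"dx": 0,"dy": 0,"dz": -35,"yaw": 0},
    {"dx": 0,"dy": 0,"dz": 0,"yaw": 0},
    {"dx": 0,"dy": 0,"dz": 0,"yaw": 0},
  ],
)

```text
t: 26.43
eef_pos: [559.5, -394.4, 93.9]
tcp_rot: [-3.138, -0.003, 1.516]
ft_force: [-0.2, 0.6, 0.4]
opening: 0.679
```

```bash
python3 - <<'E'
from h import *
s=env.state(); p(s["eef_pos"],s["tcp_rot"],s["opening"]); 
a=shot("scene","s14.png")
e=s["eef_pos"].copy(); e[2]=46
o=cv2.resize(a[340:460,130:270],(700,600))[:,:,::-1].copy()
for q in (proj("scene",[e,[e[0],e[1],0]])-[130,340])*5: cv2.circle(o,tuple(int(v) for v in q),3,(0,0,255),-1)
cv2.imwrite("pics/k14.png",o)
E
```

```text
[559.5, -394.4, 93.9] [-3.1, -0.0, 1.5] 0.7
```

View pics/k14.png

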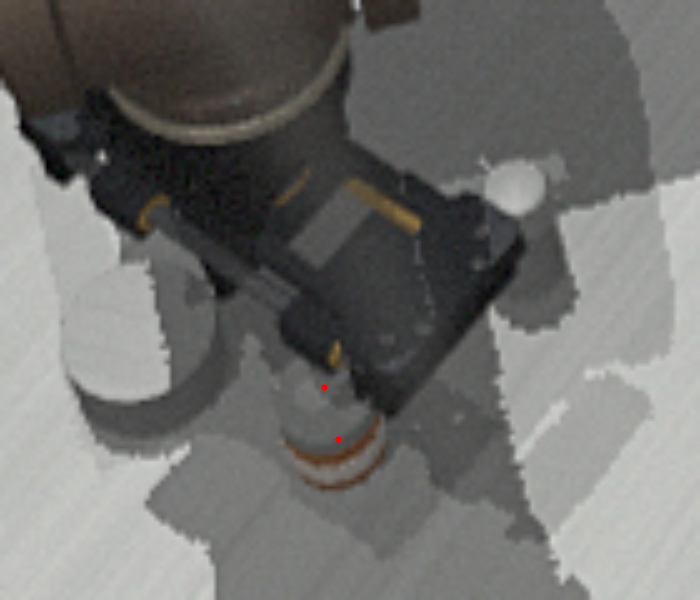

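Request:
drive_tool(
  commands=[
    {"dx": 1,"dy": -2,"dz": -30,"yaw": 0},
    {"dx": 0,"dy": 0,"dz": -30,"yaw": 0},
    {"dx": 0,"dy": 0,"dz": -20,"yaw": 0},
    {"dx": 0,"dy": 0,"dz": 0,"yaw": 0},
    {"dx": 0,"dy": 0,"dz": 0,"yaw": 0},
  ],
)

```text
t: 26.9
eef_pos: [561.9, -396.9, 16.3]
tcp_rot: [3.142, -0.0, 1.518]
ft_force: [0.2, -0.6, 1.4]
opening: 0.684
```

Request:
drive_tool(
  commands=[
    {"dx": 0,"dy": 0,"dz": 0,"yaw": 0},
    {"dx": 0,"dy": 0,"dz": 0,"yaw": 0},
    {"dx": 0,"dy": 0,"dz": 0,"yaw": 0},
    {"dx": 0,"dy": 0,"dz": 0,"yaw": 0},
    {"dx": 0,"dy": 0,"dz": 0,"yaw": 0},
  ],
  grip=0.3,
)

```text
t: 27.32
eef_pos: [561.7, -397.9, 16.0]
tcp_rot: [3.141, 0.001, 1.516]
ft_force: [-1.6, 0.2, 6.0]
opening: 0.418
```

Request:
drive_tool(
  commands=[
    {"dx": 0,"dy": 0,"dz": 0,"yaw": 0},
    {"dx": 0,"dy": 0,"dz": 0,"yaw": 0},
  ],
)

```text
t: 27.48
eef_pos: [561.7, -397.8, 16.0]
tcp_rot: [3.141, 0.001, 1.516]
ft_force: [-0.6, 1.0, 7.0]
opening: 0.415
```

Request:
drive_tool(
  commands=[
    {"dx": 0,"dy": 0,"dz": 20,"yaw": 0},
    {"dx": 0,"dy": 0,"dz": 30,"yaw": 0},
    {"dx": 0,"dy": 0,"dz": 30,"yaw": 0},
    {"dx": 0,"dy": 0,"dz": 30,"yaw": 0},
    {"dx": 0,"dy": 0,"dz": 0,"yaw": 0},
  ],
)

```text
t: 27.9
eef_pos: [563.1, -399.1, 131.2]
tcp_rot: [3.135, 0.005, 1.517]
ft_force: [0.1, -0.1, -0.1]
opening: 0.415
```

Request:
drive_tool(
  commands=[
    {"dx": -8.4,"dy": 35.5,"dz": 0,"yaw": 0},
    {"dx": -8.4,"dy": 35.5,"dz": 0,"yaw": 0},
    {"dx": -8.4,"dy": 35.5,"dz": 0,"yaw": 0},
    {"dx": -8.4,"dy": 35.5,"dz": 0,"yaw": 0},
    {"dx": -8.4,"dy": 35.5,"dz": 0,"yaw": 0},
  ],
)

```text
t: 28.32
eef_pos: [518.4, -218.6, 124.5]
tcp_rot: [-3.141, -0.0, 1.516]
ft_force: [0.7, -0.4, -1.0]
opening: 0.417
```

Request:
drive_tool(
  commands=[
    {"dx": -8.4,"dy": 35.5,"dz": 0,"yaw": 0},
    {"dx": -8.4,"dy": 35.5,"dz": 0,"yaw": 0},
    {"dx": -8.4,"dy": 35.5,"dz": 0,"yaw": 0},
    {"dx": -8.4,"dy": 35.5,"dz": 0,"yaw": 0},
    {"dx": 0,"dy": 0,"dz": 0,"yaw": 0},
  ],
)

```text
t: 28.73
eef_pos: [483.4, -73.5, 124.7]
tcp_rot: [-3.139, -0.001, 1.52]
ft_force: [-0.2, -0.8, -0.8]
opening: 0.414
```

```bash
python3 - <<'E'
from h import *
a=shot("scene","s15.png")
s=env.state(); p(s["eef_pos"],s["tcp_rot"],s["opening"]); 
cv2.imwrite("pics/k15.png",cv2.resize(a[180:330,180:380],(800,600))[:,:,::-1])
E
```

```text
[484.8, -75.6, 124.9] [-3.1, -0.0, 1.5] 0.4
```

View pics/k15.png

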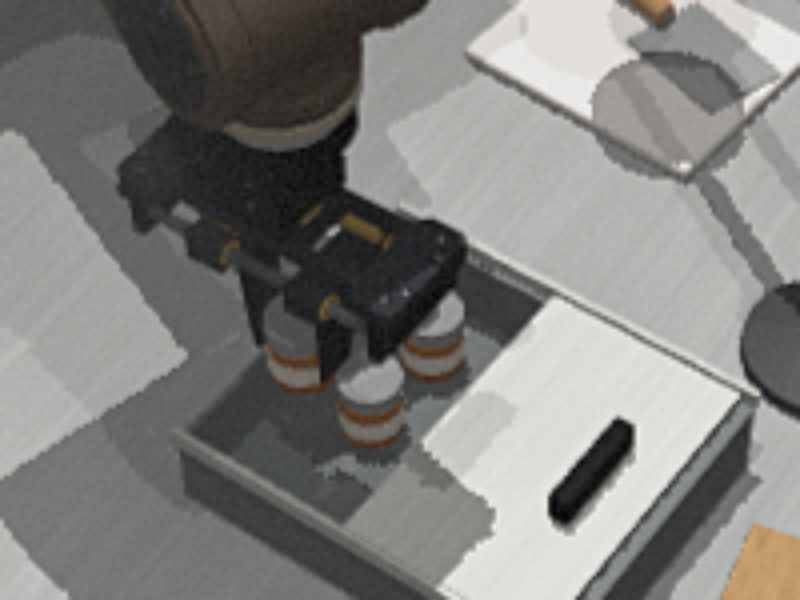

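Request:
drive_tool(
  commands=[
    {"dx": 0,"dy": 0,"dz": -30,"yaw": 0},
    {"dx": 0,"dy": -1,"dz": -30,"yaw": 0},
    {"dx": 0,"dy": 0,"dz": -25,"yaw": 0},
    {"dx": 0,"dy": 0,"dz": -14,"yaw": 0},
    {"dx": 0,"dy": 0,"dz": 0,"yaw": 0},
  ],
)

```text
t: 29.2
eef_pos: [484.9, -79.7, 23.3]
tcp_rot: [-3.138, -0.001, 1.516]
ft_force: [-1.1, -0.4, -1.7]
opening: 0.413
```

Request:
drive_tool(
  commands=[
    {"dx": 0,"dy": 0,"dz": 0,"yaw": 0},
    {"dx": 0,"dy": 0,"dz": -1.5,"yaw": 0},
    {"dx": 0,"dy": 0,"dz": 0,"yaw": 0},
    {"dx": 0,"dy": 0,"dz": 0,"yaw": 0},
  ],
)

```text
t: 29.53
eef_pos: [486.3, -79.4, 25.4]
tcp_rot: [3.14, 0.0, 1.516]
ft_force: [-0.3, -1.0, -0.9]
opening: 0.417
```

Request:
drive_tool(
  commands=[
    {"dx": 0,"dy": 0,"dz": -1.5,"yaw": 0},
    {"dx": 0,"dy": 0,"dz": -1,"yaw": 0},
    {"dx": 0,"dy": 0,"dz": 0,"yaw": 0},
    {"dx": 0,"dy": 0,"dz": 0,"yaw": 0},
  ],
)

```text
t: 29.87
eef_pos: [485.8, -79.1, 22.1]
tcp_rot: [3.141, 0.0, 1.517]
ft_force: [-0.3, -0.1, -1.5]
opening: 0.416
```

Request:
drive_tool(
  commands=[
    {"dx": 0,"dy": 0,"dz": -0.7,"yaw": 0},
    {"dx": 0,"dy": 0,"dz": 0,"yaw": 0},
    {"dx": 0,"dy": 0,"dz": 0,"yaw": 0},
  ],
)

```text
t: 30.12
eef_pos: [485.9, -79.2, 21.5]
tcp_rot: [3.141, 0.0, 1.517]
ft_force: [-0.2, -0.4, 3.8]
opening: 0.414
```

Request:
drive_tool(
  commands=[
    {"dx": 0,"dy": 0,"dz": 0,"yaw": 0},
    {"dx": 0,"dy": 0,"dz": 0,"yaw": 0},
    {"dx": 0,"dy": 0,"dz": 0,"yaw": 0},
    {"dx": 0,"dy": 0,"dz": 0,"yaw": 0},
  ],
  grip=0.55,
)

```text
t: 30.45
eef_pos: [485.8, -79.2, 21.2]
tcp_rot: [-3.142, -0.0, 1.517]
ft_force: [0.4, 0.1, 0.3]
opening: 0.545
```

Request:
drive_tool(
  commands=[
    {"dx": 0,"dy": 0,"dz": 10,"yaw": 0},
    {"dx": 0,"dy": 0,"dz": 25,"yaw": 0},
    {"dx": 0,"dy": 0,"dz": 35,"yaw": 0},
    {"dx": 0,"dy": 0,"dz": 40,"yaw": 0},
    {"dx": 0,"dy": 0,"dz": 0,"yaw": 0},
  ],
)

```text
t: 30.87
eef_pos: [488.1, -79.7, 137.8]
tcp_rot: [3.133, 0.002, 1.517]
ft_force: [1.7, 0.2, 0.7]
opening: 0.547
```

Request:
drive_tool(
  commands=[
    {"dx": 38,"dy": 0,"dz": 0,"yaw": 0},
    {"dx": 38,"dy": 5,"dz": 0,"yaw": 0},
    {"dx": 38,"dy": 15,"dz": 0,"yaw": 0},
    {"dx": 38,"dy": 15,"dz": 0,"yaw": 0},
    {"dx": 0,"dy": 0,"dz": 0,"yaw": 0},
  ],
)

```text
t: 31.28
eef_pos: [643.0, -42.1, 131.9]
tcp_rot: [3.138, -0.0, 1.518]
ft_force: [0.2, 0.2, 0.3]
opening: 0.548
```

```bash
python3 - <<'E'
from h import *
a=shot("scene","s16.png");b=shot("top","t16.png")
s=env.state(); p(s["eef_pos"],s["tcp_rot"],s["opening"]); 
cv2.imwrite("pics/k16.png",np.hstack([cv2.resize(a[180:455,130:380],(400,440)),cv2.resize(b[150:425,290:540],(400,440))])[:,:,::-1])
E
```

```text
[638.0, -43.5, 131.1] [-3.1, -0.0, 1.5] 0.5
```

View pics/k16.png

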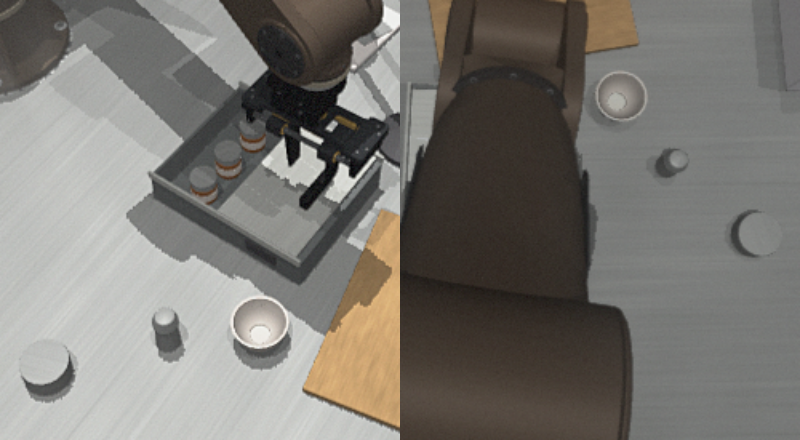

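View pics/s16.png

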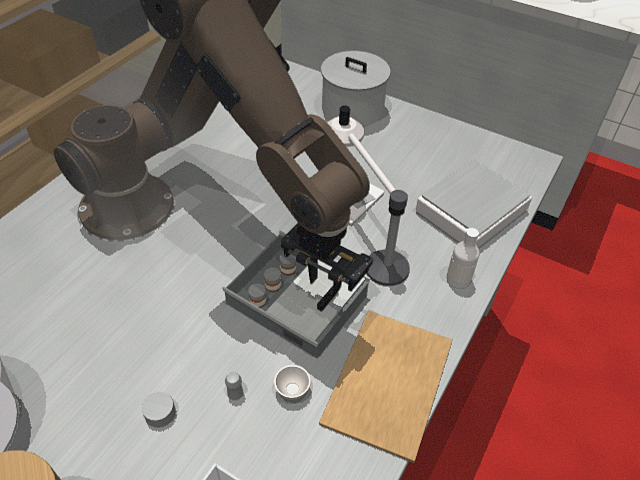

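Request:
drive_tool(
  commands=[
    {"dx": 6,"dy": 16.5,"dz": 0,"yaw": 0},
    {"dx": 0,"dy": 0,"dz": -25,"yaw": 0},
    {"dx": 0,"dy": 0,"dz": 0,"yaw": 0},
    {"dx": 0,"dy": 0,"dz": 0,"yaw": 0},
  ],
)

```text
t: 31.72
eef_pos: [642.3, -28.0, 106.0]
tcp_rot: [-3.139, -0.0, 1.516]
ft_force: [0.0, -0.0, 0.6]
opening: 0.549
```

```bash
python3 - <<'E'
from h import *
a=shot("scene","s17.png")
s=env.state(); p(s["eef_pos"],s["tcp_rot"],s["opening"]); 
cv2.imwrite("pics/k17.png",cv2.resize(a[220:345,230:390],(800,600))[:,:,::-1])
E
```

```text
[643.0, -28.2, 106.9] [-3.1, 0.0, 1.5] 0.6
```

View pics/k17.png

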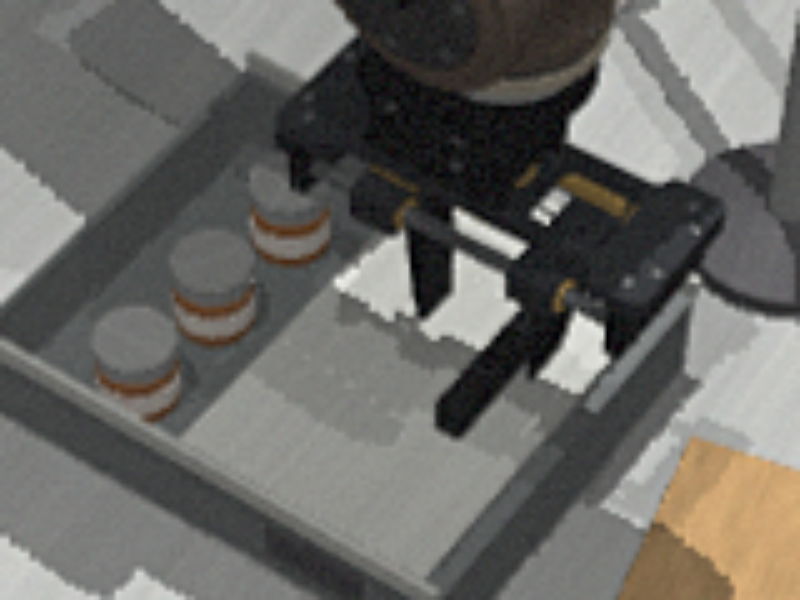

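Request:
drive_tool(
  commands=[
    {"dx": 0.5,"dy": 0,"dz": -20,"yaw": 0},
    {"dx": 0,"dy": 0,"dz": -18,"yaw": 0},
    {"dx": 0,"dy": 0,"dz": 0,"yaw": 0},
    {"dx": 0,"dy": 0,"dz": 0,"yaw": 0},
  ],
)

```text
t: 32.1
eef_pos: [644.1, -28.1, 69.0]
tcp_rot: [-3.141, -0.0, 1.516]
ft_force: [0.2, 0.1, -0.1]
opening: 0.552
```

Request:
drive_tool(
  commands=[
    {"dx": 0,"dy": 0,"dz": 0,"yaw": 0},
    {"dx": 0,"dy": 0,"dz": 0,"yaw": 0},
    {"dx": 0,"dy": 0,"dz": 0,"yaw": 0},
    {"dx": 0,"dy": 0,"dz": 0,"yaw": 0},
    {"dx": 0,"dy": 0,"dz": 0,"yaw": 0},
  ],
  grip=0,
)

```text
t: 32.52
eef_pos: [644.5, -27.6, 68.8]
tcp_rot: [3.141, 0.0, 1.517]
ft_force: [0.9, -0.1, 0.3]
opening: 0.255
```

Request:
drive_tool(
  commands=[
    {"dx": 0,"dy": 0,"dz": 0,"yaw": 0},
    {"dx": 0,"dy": 0,"dz": 0,"yaw": 0},
    {"dx": 0,"dy": 0,"dz": 0,"yaw": 0},
    {"dx": 0,"dy": 0,"dz": 0,"yaw": 0},
    {"dx": 0,"dy": 0,"dz": 0,"yaw": 0},
  ],
)

```text
t: 32.93
eef_pos: [643.3, -27.5, 68.4]
tcp_rot: [-3.139, -0.0, 1.516]
ft_force: [-5.6, 0.0, 4.9]
opening: 0.143
```

Gripped (0.143 is about 14 mm). Next I slide it shut.

Request:
drive_tool(
  commands=[
    {"dx": -20,"dy": 1.1,"dz": 0,"yaw": 0},
    {"dx": -20,"dy": 1.1,"dz": 0,"yaw": 0},
    {"dx": -20,"dy": 1.1,"dz": 0,"yaw": 0},
    {"dx": -20,"dy": 1.1,"dz": 0,"yaw": 0},
    {"dx": -20,"dy": 1.1,"dz": 0,"yaw": 0},
  ],
)

```text
t: 33.35
eef_pos: [543.9, -21.8, 68.4]
tcp_rot: [3.14, -0.0, 1.516]
ft_force: [3.4, 3.7, -1.9]
opening: 0.144
```

Request:
drive_tool(
  commands=[
    {"dx": -10,"dy": 0.5,"dz": 0,"yaw": 0},
    {"dx": -10,"dy": 0.5,"dz": 0,"yaw": 0},
    {"dx": -2,"dy": 0,"dz": 0,"yaw": 0},
    {"dx": 0,"dy": 0,"dz": 0,"yaw": 0},
    {"dx": 0,"dy": 0,"dz": 0,"yaw": 0},
  ],
)

```text
t: 33.77
eef_pos: [523.5, -20.7, 68.4]
tcp_rot: [3.14, -0.001, 1.516]
ft_force: [3.7, 7.6, -1.2]
opening: 0.145
```

Request:
drive_tool(
  commands=[
    {"dx": -1.5,"dy": 0,"dz": 0,"yaw": 0},
    {"dx": 0,"dy": 0,"dz": 0,"yaw": 0},
    {"dx": 0,"dy": 0,"dz": 0,"yaw": 0},
  ],
)

```text
t: 34.02
eef_pos: [523.4, -20.7, 68.4]
tcp_rot: [3.137, -0.001, 1.516]
ft_force: [11.4, 9.1, -6.8]
opening: 0.146
```

Request:
drive_tool(
  commands=[
    {"dx": 0,"dy": 0,"dz": 0,"yaw": 0},
    {"dx": 0,"dy": 0,"dz": 0,"yaw": 0},
    {"dx": 0,"dy": 0,"dz": 0,"yaw": 0},
    {"dx": 0,"dy": 0,"dz": 0,"yaw": 0},
    {"dx": 0,"dy": 0,"dz": 0,"yaw": 0},
  ],
  grip=0.8,
)

```text
t: 34.43
eef_pos: [520.8, -21.3, 68.3]
tcp_rot: [-3.141, 0.0, 1.516]
ft_force: [-0.3, 0.3, -0.2]
opening: 0.439
```

Request:
drive_tool(
  commands=[
    {"dx": 0,"dy": 0,"dz": 0,"yaw": 0},
    {"dx": 0,"dy": 0,"dz": 20,"yaw": 0},
    {"dx": 0,"dy": 0,"dz": 40,"yaw": 0},
    {"dx": 0,"dy": 0,"dz": 40,"yaw": 0},
    {"dx": 0,"dy": 0,"dz": 40,"yaw": 0},
  ],
)

```text
t: 34.85
eef_pos: [520.3, -21.1, 209.9]
tcp_rot: [-3.141, -0.0, 1.517]
ft_force: [1.4, 0.0, -0.4]
opening: 0.772
```

Request:
drive_tool(
  commands=[
    {"dx": 0,"dy": 0,"dz": 40,"yaw": 0},
    {"dx": 0,"dy": 0,"dz": 40,"yaw": 0},
    {"dx": 0,"dy": 0,"dz": 40,"yaw": 0},
    {"dx": 0,"dy": -30,"dz": 0,"yaw": 0},
    {"dx": 0,"dy": -30,"dz": 0,"yaw": 0},
  ],
)

```text
t: 35.27
eef_pos: [521.2, -81.1, 331.0]
tcp_rot: [3.137, 0.001, 1.519]
ft_force: [0.1, -0.2, -0.8]
opening: 0.8
```

```bash
python3 - <<'E'
from h import *
a=shot("scene","s18.png");b=shot("top","t18.png")
s=env.state(); p(s["eef_pos"],s["tcp_rot"],s["opening"]); 
for n in("scene","top"): print([(np.round(d["pixel"],1).tolist(),round(d["conf"],2)) for d in env.place_of("lamp_knob",n)])
cv2.imwrite("pics/k18.png",np.hstack([cv2.resize(a[80:380,150:430],(400,430)),cv2.resize(b[140:355,120:320],(400,430))])[:,:,::-1])
E
```

```text
[520.7, -83.9, 328.6] [3.1, 0.0, 1.5] 0.8
[([346.2, 115.5], 0.66), ([398.8, 200.6], 0.35)]
[([140.9, 296.3], 0.79), ([236.7, 173.3], 0.5)]
```

View pics/k18.png

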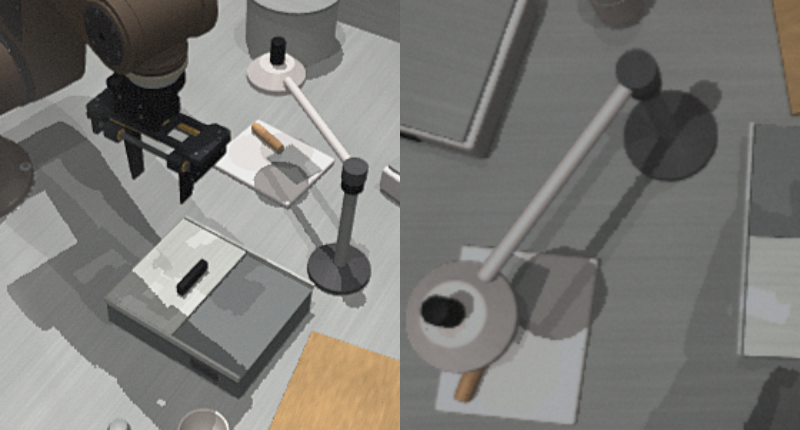

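```bash
python3 - <<'E'
from h import *
p(atz("top",(140.9,296.3),274),atz("scene",(346.2,115.5),274))
P=np.array([692.3,176.1]);m=np.array([494.4,-18.8])
d=m-P; print(np.hypot(*d), P+280*d/np.hypot(*d))
a0=np.degrees(np.arctan2(341-P[1],466-P[0]))%360; a1=np.degrees(np.arctan2(d[1],d[0]))%360
N=25;st=(a1-a0)/N;print(a0,a1,st);prev=np.array([466,341.])
for i in range(1,N+1):
    a=np.radians(a0+st*i);q=P+280*np.array([np.cos(a),np.sin(a)]);print(i,np.round(q-prev,1),np.round(q,1));prev=q
E
```

```text
[463.4, 339.2, 274.0] [472.1, 341.7, 274.0]
277.75964429700724 [492.80377678 -20.3720258 ]
143.91997198135525 224.56241345077623 3.2256976587768396
1 [ -8.9 -13. ] [457.1 328. ]
2 [ -8.2 -13.5] [448.9 314.5]
3 [ -7.4 -13.9] [441.5 300.6]
4 [ -6.6 -14.3] [434.9 286.3]
5 [ -5.8 -14.7] [429.1 271.6]
6 [ -5. -15.] [424.1 256.7]
7 [ -4.1 -15.2] [420.  241.5]
8 [ -3.2 -15.4] [416.8 226. ]
9 [ -2.4 -15.6] [414.4 210.5]
10 [ -1.5 -15.7] [412.9 194.8]
11 [ -0.6 -15.7] [412.3 179. ]
12 [  0.3 -15.8] [412.6 163.3]
13 [  1.2 -15.7] [413.8 147.5]
14 [  2.  -15.6] [415.8 131.9]
15 [  2.9 -15.5] [418.7 116.4]
16 [  3.8 -15.3] [422.5 101.1]
17 [  4.6 -15.1] [427.2  86.1]
18 [  5.5 -14.8] [432.7  71.3]
19 [  6.3 -14.4] [439.   56.8]
20 [  7.1 -14.1] [446.1  42.8]
21 [  7.9 -13.6] [454.   29.1]
22 [  8.6 -13.2] [462.6  16. ]
23 [  9.4 -12.7] [472.    3.3]
24 [ 10.1 -12.1] [482.1  -8.8]
25 [ 10.7 -11.5] [492.8 -20.4]
```

Request:
drive_tool(
  commands=[
    {"dx": 0,"dy": 0,"dz": 16,"yaw": 6.3},
    {"dx": -5,"dy": 38.5,"dz": 0,"yaw": 6.3},
    {"dx": -5,"dy": 38.5,"dz": 0,"yaw": 6.3},
    {"dx": -5,"dy": 38.5,"dz": 0,"yaw": 6.3},
    {"dx": -5,"dy": 38.5,"dz": 0,"yaw": 6.3},
  ],
  grip=0.9,
)

```text
t: 35.88
eef_pos: [499.9, 75.1, 344.2]
tcp_rot: [-3.141, -0.0, 2.072]
ft_force: [1.4, -0.0, 0.8]
opening: 0.901
```

Request:
drive_tool(
  commands=[
    {"dx": -5,"dy": 38.5,"dz": 0,"yaw": 6.3},
    {"dx": -5,"dy": 38.5,"dz": 0,"yaw": 0},
    {"dx": -5,"dy": 38.5,"dz": 0,"yaw": 0},
    {"dx": -5,"dy": 38.5,"dz": 0,"yaw": 0},
    {"dx": -5,"dy": 38.5,"dz": 0,"yaw": 0},
  ],
)

```text
t: 36.3
eef_pos: [474.4, 268.1, 344.2]
tcp_rot: [-3.141, -0.0, 2.177]
ft_force: [0.8, -0.0, 0.5]
opening: 0.9
```

Request:
drive_tool(
  commands=[
    {"dx": -5,"dy": 38.5,"dz": 0,"yaw": 0},
    {"dx": -4,"dy": 36,"dz": 0,"yaw": 0},
    {"dx": 0,"dy": 0,"dz": 0,"yaw": 0},
    {"dx": 0,"dy": 0,"dz": 0,"yaw": 0},
    {"dx": 0,"dy": 0,"dz": 0,"yaw": 0},
  ],
)

```text
t: 36.72
eef_pos: [466.2, 340.1, 343.9]
tcp_rot: [-3.141, 0.0, 2.178]
ft_force: [-0.9, -0.6, -0.1]
opening: 0.898
```

Positioned over the knob. I descend to 260.

Request:
drive_tool(
  commands=[
    {"dx": 0,"dy": 1,"dz": -25,"yaw": 0},
    {"dx": 0,"dy": 0,"dz": -25,"yaw": 0},
    {"dx": 0,"dy": 0,"dz": -20,"yaw": 0},
    {"dx": 0,"dy": 0,"dz": -14,"yaw": 0},
    {"dx": 0,"dy": 0,"dz": 0,"yaw": 0},
  ],
)

```text
t: 37.13
eef_pos: [466.1, 339.2, 257.8]
tcp_rot: [-3.137, -0.0, 2.175]
ft_force: [-0.3, 0.2, 0.5]
opening: 0.896
```

```bash
python3 - <<'E'
from h import *
a=shot("scene","s19.png")
s=env.state(); p(s["eef_pos"],s["tcp_rot"],s["opening"],s["ft_force"]); 
cv2.imwrite("pics/k19.png",cv2.resize(a[60:180,270:430],(800,600))[:,:,::-1])
E
```

```text
[466.7, 339.7, 259.6] [-3.1, -0.0, 2.2] 0.9 [-0.1, 0.2, 0.6]
```

View pics/k19.png

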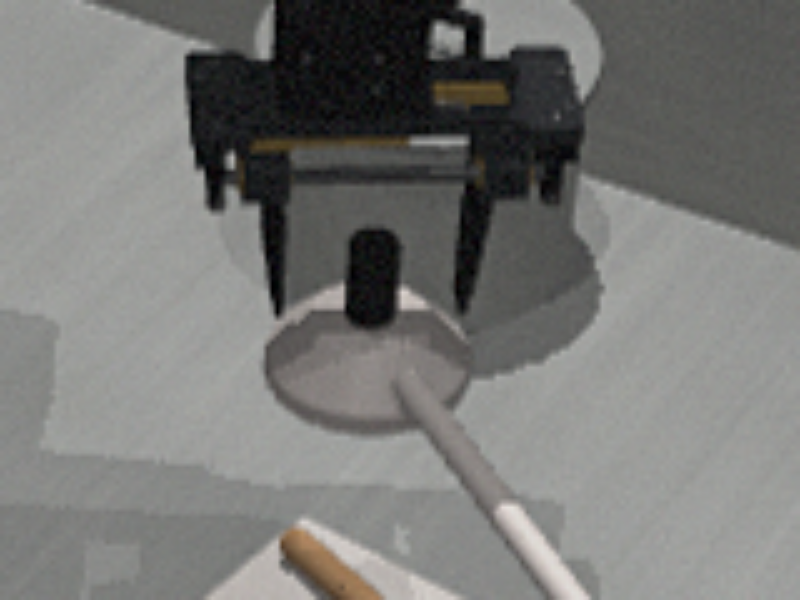

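Request:
drive_tool(
  commands=[
    {"dx": 0,"dy": 0,"dz": 0,"yaw": 0},
    {"dx": 0,"dy": 0,"dz": 0,"yaw": 0},
    {"dx": 0,"dy": 0,"dz": 0,"yaw": 0},
    {"dx": 0,"dy": 0,"dz": 0,"yaw": 0},
    {"dx": 0,"dy": 0,"dz": 0,"yaw": 0},
  ],
  grip=0,
)

```text
t: 37.6
eef_pos: [466.9, 340.9, 260.8]
tcp_rot: [3.141, 0.0, 2.176]
ft_force: [0.1, 0.5, 0.5]
opening: 0.608
```

Request:
drive_tool(
  commands=[
    {"dx": 0,"dy": 0,"dz": 0,"yaw": 0},
    {"dx": 0,"dy": 0,"dz": 0,"yaw": 0},
    {"dx": 0,"dy": 0,"dz": 0,"yaw": 0},
    {"dx": 0,"dy": 0,"dz": 0,"yaw": 0},
    {"dx": 0,"dy": 0,"dz": 0,"yaw": 0},
  ],
)

```text
t: 38.02
eef_pos: [466.7, 340.9, 260.2]
tcp_rot: [-3.141, -0.0, 2.176]
ft_force: [2.1, 1.1, 0.6]
opening: 0.267
```

Request:
drive_tool(
  commands=[
    {"dx": 0,"dy": 0,"dz": 0,"yaw": 0},
    {"dx": 0,"dy": 0,"dz": 0,"yaw": 0},
    {"dx": 0,"dy": 0,"dz": 0,"yaw": 0},
  ],
)

```text
t: 38.27
eef_pos: [466.7, 340.9, 260.2]
tcp_rot: [-3.141, -0.0, 2.176]
ft_force: [0.1, 1.0, -0.2]
opening: 0.268
```

Gripped. I swing back along the arc.

Request:
drive_tool(
  commands=[
    {"dx": -8.9,"dy": -13,"dz": 0,"yaw": 3.2},
    {"dx": -8.2,"dy": -13.5,"dz": 0,"yaw": 3.2},
    {"dx": -7.4,"dy": -13.9,"dz": 0,"yaw": 3.2},
    {"dx": -6.6,"dy": -14.3,"dz": 0,"yaw": 3.2},
    {"dx": -5.8,"dy": -14.7,"dz": 0,"yaw": 3.2},
  ],
)

```text
t: 38.68
eef_pos: [430.4, 271.0, 260.3]
tcp_rot: [3.14, 0.001, 2.458]
ft_force: [9.7, 0.3, -4.3]
opening: 0.268
```

Request:
drive_tool(
  commands=[
    {"dx": -5,"dy": -15,"dz": 0,"yaw": 3.2},
    {"dx": -4.1,"dy": -15.2,"dz": 0,"yaw": 3.2},
    {"dx": -3.2,"dy": -15.4,"dz": 0,"yaw": 3.2},
    {"dx": -2.4,"dy": -15.6,"dz": 0,"yaw": 3.2},
    {"dx": -1.5,"dy": -15.7,"dz": 0,"yaw": 3.2},
  ],
)

```text
t: 39.1
eef_pos: [414.8, 194.1, 260.2]
tcp_rot: [3.14, 0.003, 2.738]
ft_force: [12.1, 1.7, -10.2]
opening: 0.265
```

Request:
drive_tool(
  commands=[
    {"dx": -0.6,"dy": -15.7,"dz": 0,"yaw": 3.2},
    {"dx": 0.3,"dy": -15.8,"dz": 0,"yaw": 3.2},
    {"dx": 1.2,"dy": -15.7,"dz": 0,"yaw": 3.2},
    {"dx": 2,"dy": -15.6,"dz": 0,"yaw": 3.2},
    {"dx": 2.9,"dy": -15.5,"dz": 0,"yaw": 3.2},
  ],
)

```text
t: 39.52
eef_pos: [421.0, 116.0, 260.2]
tcp_rot: [3.14, 0.003, 3.016]
ft_force: [14.4, 7.2, -12.3]
opening: 0.268
```

Request:
drive_tool(
  commands=[
    {"dx": 3.8,"dy": -15.3,"dz": 0,"yaw": 3.2},
    {"dx": 4.6,"dy": -15.1,"dz": 0,"yaw": 3.2},
    {"dx": 5.5,"dy": -14.8,"dz": 0,"yaw": 3.2},
    {"dx": 6.3,"dy": -14.4,"dz": 0,"yaw": 3.2},
    {"dx": 7.1,"dy": -14.1,"dz": 0,"yaw": 3.2},
  ],
)

```text
t: 39.93
eef_pos: [448.4, 42.5, 260.2]
tcp_rot: [3.14, 0.004, -2.988]
ft_force: [12.2, 10.0, -9.1]
opening: 0.269
```

Request:
drive_tool(
  commands=[
    {"dx": 8.4,"dy": -13.6,"dz": 0,"yaw": 3.2},
    {"dx": 9.1,"dy": -13.2,"dz": 0,"yaw": 3.2},
    {"dx": 9.4,"dy": -12.7,"dz": 0,"yaw": 3.2},
    {"dx": 10.1,"dy": -12.1,"dz": 0,"yaw": 3.2},
    {"dx": 10.7,"dy": -11.5,"dz": 0,"yaw": 3.2},
  ],
)

```text
t: 40.35
eef_pos: [495.1, -20.6, 260.2]
tcp_rot: [3.14, 0.001, -2.708]
ft_force: [4.2, 8.4, -2.8]
opening: 0.27
```

Request:
drive_tool(
  commands=[
    {"dx": 0,"dy": 0,"dz": 0,"yaw": 0},
    {"dx": 0,"dy": 0,"dz": 0,"yaw": 0},
    {"dx": 0,"dy": 0,"dz": 0,"yaw": 0},
  ],
)

```text
t: 40.6
eef_pos: [495.1, -20.4, 260.2]
tcp_rot: [-3.141, 0.001, -2.712]
ft_force: [4.3, 1.2, -3.4]
opening: 0.271
```

Request:
drive_tool(
  commands=[
    {"dx": 0,"dy": 0,"dz": 0,"yaw": 0},
    {"dx": 0,"dy": 0,"dz": 0,"yaw": 0},
    {"dx": 0,"dy": 0,"dz": 0,"yaw": 0},
    {"dx": 0,"dy": 0,"dz": 0,"yaw": 0},
    {"dx": 0,"dy": 0,"dz": 0,"yaw": 0},
  ],
  grip=0.8,
)

```text
t: 41.02
eef_pos: [494.4, -20.5, 260.3]
tcp_rot: [3.142, -0.0, -2.711]
ft_force: [-1.2, -0.1, -0.2]
opening: 0.562
```

Request:
drive_tool(
  commands=[
    {"dx": 0,"dy": 0,"dz": 0,"yaw": 0},
    {"dx": 0,"dy": 0,"dz": 0,"yaw": 0},
    {"dx": 0,"dy": 0,"dz": 20,"yaw": 0},
    {"dx": 0,"dy": 0,"dz": 30,"yaw": 0},
    {"dx": 0,"dy": 0,"dz": 40,"yaw": 0},
  ],
)

```text
t: 41.43
eef_pos: [493.7, -20.4, 349.6]
tcp_rot: [3.139, -0.004, -2.711]
ft_force: [0.7, -0.3, -0.7]
opening: 0.799
```

Request:
drive_tool(
  commands=[
    {"dx": -15,"dy": 38,"dz": 0,"yaw": 0},
    {"dx": -15,"dy": 38,"dz": 0,"yaw": 0},
    {"dx": -15,"dy": 38,"dz": 0,"yaw": 0},
    {"dx": -15,"dy": 38,"dz": 0,"yaw": 0},
    {"dx": -15,"dy": 38,"dz": 0,"yaw": 0},
  ],
)

```text
t: 41.85
eef_pos: [418.4, 170.8, 350.5]
tcp_rot: [-3.142, 0.001, -2.711]
ft_force: [0.7, -0.1, 0.2]
opening: 0.797
```

Request:
drive_tool(
  commands=[
    {"dx": -15,"dy": 38,"dz": 0,"yaw": 0},
    {"dx": -15,"dy": 38,"dz": 0,"yaw": 0},
    {"dx": -15,"dy": 38,"dz": 0,"yaw": 0},
    {"dx": -15,"dy": 38,"dz": 0,"yaw": 0},
    {"dx": -5,"dy": 38,"dz": 0,"yaw": 0},
  ],
)

```text
t: 42.27
eef_pos: [352.4, 361.1, 350.7]
tcp_rot: [3.141, 0.0, -2.71]
ft_force: [1.1, -0.5, 0.8]
opening: 0.802
```

```bash
python3 - <<'E'
from h import *
a=shot("scene","s20.png");b=shot("top","t20.png")
s=env.state(); p(s["eef_pos"],s["tcp_rot"],s["opening"],s["ft_force"]); 
for n in("scene","top"):
    r=env.place_of("lamp_knob",n); print([(np.round(d["pixel"],1).tolist(),round(d["conf"],2)) for d in r]); 
    if r: p(atz(n,r[0]["pixel"],274))
E
```

```text
[353.2, 363.3, 349.9] [3.1, -0.0, -2.7] 0.8 [-0.1, -1.8, -0.9]
[([273.7, 207.2], 0.92)]
[499.7, -15.8, 274.0]
[([346.2, 278.4], 0.57), ([168.2, 303.6], 0.43)]
[489.8, -21.8, 274.0]
```

View pics/s20.png

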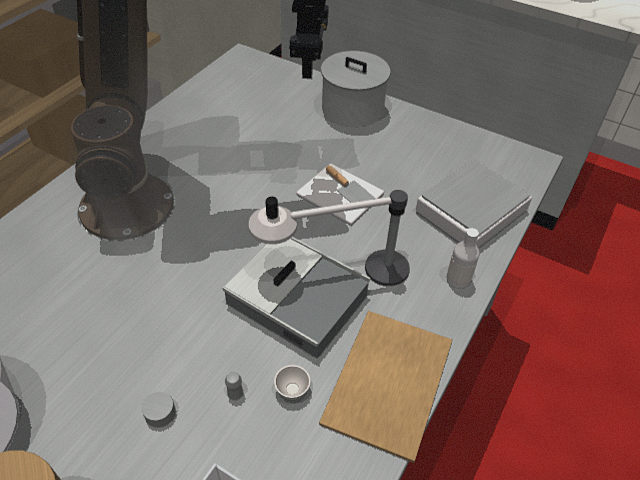

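View pics/t20.png

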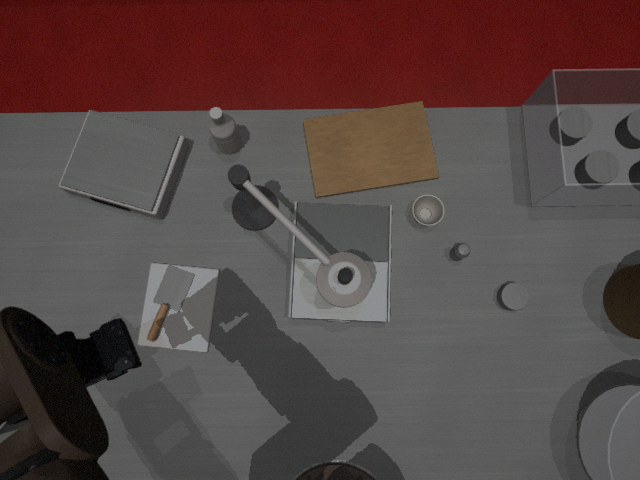

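Request:
drive_tool(
  commands=[
    {"dx": 0,"dy": 0,"dz": 0,"yaw": 0},
    {"dx": 0,"dy": 0,"dz": 0,"yaw": 0},
  ],
)

```text
t: 42.63
eef_pos: [354.9, 358.5, 350.4]
tcp_rot: [-3.142, 0.0, -2.712]
ft_force: [1.0, 0.2, -0.1]
opening: 0.799
```

```bash
python3 - <<'E'
from h import *
print(env.job_done())
E
```

```text
the job is handed in; nothing more can be done
None
```

I did the whole job in the order asked and handed it in at about 43 s:
- **Lamp aside:** I swung it by its knob over the middle of the white board.
- **Cover open:** I slid it 119 mm back until it hit its end stop.
- **Jars:** Only three were on the bench. I stood all three upright in the well, lids up, letting go only once each touched the floor.
- **Cover shut:** I slid it back to its front stop.
- **Lamp back:** I swung it back over the middle of the shut cover.

**Last checks:** In the final pictures:
- the cover is shut and the bench has no jars left on it;
- the tin, shaker, bowl and spatula look where they were;
- the robot touches nothing.

The jars were last seen standing in the well just before the cover closed.

**Disagreements:** The two cameras differ on where the lamp knob ended up: about (500, -16) in the scene view and (490, -22) in the top view. The gripper's own reading when it let go was (495, -20), and the cover's middle is at about (494, -19), so I trusted the gripper. On the board, the head was about 6 mm from the measured middle, because the lamp's circle does not pass exactly through that point.

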